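# Sleeve a leaning pivot shaft in the bench vise and lock it under the keeper

### The arm

A 7-joint arm with a two-finger parallel gripper is mounted at the origin on the work surface. World frame = base frame: x ahead of the robot, y to its left, z up, the work surface at z = 0. Lengths are in m, angles in rad, forces in N, time in s.
With the tool pointing down it reaches from about 0.35 to 0.9 m from the base axis. Payload 8.1 kg.
Tool frame: the origin (TCP) lies on the centre line of the jaws, within the pads' length; the fingertips stand 22 mm ahead of it and the grasp point (between the pads) lies 3 mm ahead of it (env.nose_length is the distance from the TCP to the fingertips, in m); z points along the fingers, x is the direction in which the jaws open and shut, and the axes are right-handed (so a half turn about z gives the same grasp; the last joint's range is limited). The gripper opens to 85 mm and grips with 20 to 120 N. Pads are 22 mm wide; open, the fingers measure 114 mm over their backs; the gripper's body (76 mm by 85 mm) begins 54 mm behind the grasp point. The pads swing forward as they close: fully open they stand 13 mm farther back than shut.
Start: joints at [-1.376, 0.434, 0.025, 1.573, -0.012, 1.134, -0.075], TCP at [0.183, 0.597, 0.253] pointing down, gripper open.
Joint ranges: [-2.62, 2.62], [-0.44, 2.09], [-1.27, 1.32], [0.08, 2.57], [-1.32, 4.46], [0.12, 2], [-2.74, 2.74]. Speed limits (rad/s): [2.22, 2.22, 3.01, 3.01, 3.14, 3.14, 3.14].

### API

Orientations are given as a 3x3 rotation matrix whose columns are the frame's x, y, z axes.
In Python, from cell import env, viewer, hand_in, models gives the robot as it stands.
- The arm moves only by the tool jog_arm, never from a script. Its argument "deltas" is one flat list of numbers, 7 for each row, row after row: the shift along the tool's x, y, z in mm, then the turn, a rotation vector about the tool's x, y, z in rad, then the opening, from -1 (shut) to 1 (fully open). In form: [dx, dy, dz, rx, ry, rz, gripper, dx, dy, dz, rx, ry, rz, gripper, ...]. A call has 1 to 20 rows; each row shifts and turns the commanded pose from where the row before left it, along the tool's axes as they then stand; what a row does not reach is not made up. A row lasts 1/8 s, in which the tool goes at most 62.5 mm and 10.7 degrees, less where a joint would pass 70% of its speed; a pose out of reach is approached as far as the arm can. A call with a gripper value outside its range is refused whole. The fingers move at their own pace and stop on an object; "squeeze" is the grip in N (left out, the last holds). Time passes only in rows, so rows that do not move let the fingers close. It gives the time, the measured TCP pose, the force and the opening at its end, in the units of the state.
- env.sense(): the state, without advancing time (a new reading comes with each control period).
- viewer.get_image(name): name is "scene" or "top" or "wrist"; returns a dict with "color" (420x560x3 uint8, red, green, blue), "fovy" (degrees; the focal length in pixels is half the picture's height over the tangent of half this angle, whatever the lens; pixels are square), "cx", "cy" (the principal point, pixels), "R" (3x3) and "t" (3): a world point X has camera coordinates R X + t; the wrist camera has in their place "mount" (4x4, takes a point from camera to tool coordinates, whose origin is the TCP and whose axes are the tool frame's). Camera axes: x right, y down, z forward; pixel columns grow to the right and rows downward; lengths in m; the calibration is good to about 2 mm. A picture is of the moment at which its call begins: read the wrist's pose just before it. There is no depth.
- hand_in(): hands the job in, once; it reports no verdict.
Trained networks look in the newest picture that a camera, given by its name, has taken for a name from the list of things; names that differ only in an ending like _2 or _b are one class to them, and where a whole thing is asked for, a point or a joint stands for the part that bears it (a point fixed in the world has none). Each returns a list of dicts, best first, with "p" (0 to 1); they miss things now and then, are a little off and sometimes report something else, mostly with a low value. They report only what shows in the picture. A call takes as long as a camera call. They do not tell look-alikes from the thing itself.
- models.regions_of(camera, label): "pixels" (420x560 bool, what is visible of it) and "xy" ([column, row] in pixels, amid what is visible of it).
The state is a dict: "t": time; "q": joint angles; "qd": joint speeds; "tau": joint torques, N m; "tcp_pos": TCP position; "tool_rot": TCP orientation; "ft_force": force on the tool from outside, world axes, zero at the start; "moment": the same for the moment, N m; "gripper_width": opening from 0.0 (shut) to 1.0 (fully open).
Only numpy, scipy, OpenCV 4.12 (cv2) and the standard library are available. Lean on these libraries where they do the work, as an engineer would, in place of code of your own. Each camera call takes 0.05 s, during which the arm holds its last target.

### The job

Swing the yellow keeper well clear of the shaft that leans in the vise, slide the tall brass sleeve over the shaft and press it down until the stiff black seal beneath it is fully home against the shoulder, then swing the keeper all the way back over the sleeve to lock it and let go. Do not disturb the other things on the bench.

Things in the scene. Friction and masses are not known exactly. Their poses are not given: they have to be found in the camera images.
- sleeve_center (a point): Centre (half-way up) of the tall plain brass sleeve: a loose tube 44 mm long, 34 mm outside and 19 mm inside diameter, about 0.12 kg, standing upright on the bench; z along its bore, either end may go first. Not the steel spacer of the same diameter, 22 mm tall. Fully home on the shaft its lower end is 62 mm, centre 40 mm, upper end 18 mm below the shaft's tip along the shaft.
- shaft_tip (a point): Tip of the bright steel shaft in the grey vise, 194 mm above the bench. z points along the shaft, out of its tip; it leans 30 degrees from vertical, its top towards this point's -x (roughly towards the robot); y is level. 16 mm diameter, the last 12 mm tapering to 6 mm. The shoulder, a dark plate square to the shaft (x +-14 mm, y -17 to +88 mm), lies 68 mm below the tip along z.
- seal (a joint): Black rubber seal disc round the shaft, 32 mm diameter, 6 mm thick, on which the sleeve comes to sit: how far it is pushed down the shaft, 0 to 0.014 m (0.014 = home on the shoulder). It starts 8 to 14 mm short of home, slides stiffly (about 4 N, a little more when fast) and stays where left, so a sleeve merely dropped on stops short.
- keeper (a joint): Swing of the keeper, a flat yellow lever 5 mm thick: 0 = shut against its stop, fork astride the shaft; 1.5 rad = open stop. Opening turns it positively about +z of shaft_tip: knob towards -x then -y, fork towards +x. Starts at 0 to 0.25; stays where left; 2 to 3 N at the knob. Its underside is 3 mm above a sleeve fully home; one not home blocks it. Past 1.1 rad there is room for a gripper.
- keeper_pivot (a point): The keeper's pivot, at mid-thickness of the lever, on a post beside the shaft: at x 0, y +75 mm, z -12.5 mm in the frame of shaft_tip, with the same axes. It turns about z, parallel to the shaft. The post's head reaches 10.5 mm above this point.
- keeper_knob (a point): Centre of the red round knob on the keeper's tail: 14 mm diameter, 30 mm tall, standing parallel to the shaft (its z), 60 mm from the pivot on the side away from the fork (shut: x 0, y +135 mm in the frame of shaft_tip). The centre is 15 mm above the lever's upper face and 17.5 mm above the pivot point along z. The tail under it is 22 mm wide.
- spacer: Bystander: short steel spacer ring, 34 mm outside diameter, 22 mm tall, standing on the bench; origin at the centre of its underside.
- tin: Bystander: round blue crush-washer tin with a copper washer on its lid, 67 mm diameter, 34 mm high; origin under its centre.
- t_handle: Bystander: chrome T-handle socket lying flat, 215 mm long, cross-bar 130 mm, 20 mm high; origin on the bench under the middle of its shank, x along the shank towards the socket.
- link_gauge: Bystander: flat steel link plate gauge, 120 x 30 x 5 mm, three holes; origin at the centre of its underside.
- pedal_pad: Bystander: worn black brake pedal pad, 85 x 50 x 16 mm; origin at the centre of its underside.
- hex_key: Bystander: dark L-shaped hex key lying flat, long arm 120 mm along x, short arm 35 mm, 8 mm thick; origin at the middle of the long arm.
Not all that is in view belongs to the job. What is meant by the part that bears sleeve_center is not blue or pink, and is the larger of those in its own colour.

How it is judged:
On the way, in this order (a step that is already met when the one before it is completed fails the run):
1. the keeper is swung clear of the shaft (more than 0.9 rad open) (value of joint keeper above 0.9 rad), for 0.2 s.
2. the brass sleeve is on the shaft and pressed fully home with the seal, the keeper still open (z of sleeve_center in the frame of shaft_tip between -0.043 and -0.0375 m and x of sleeve_center in the frame of shaft_tip between -0.004 and 0.004 m and y of sleeve_center in the frame of shaft_tip between -0.004 and 0.004 m and angle between the z axis of sleeve_center and the z axis of shaft_tip, either way round below 0.12 rad and value of joint seal above 0.012 m and value of joint keeper above 0.6 rad), for 0.2 s.
3. the keeper is swung back over the sleeve (value of joint keeper below 0.12 rad), for 0.2 s.
At the end, for the whole second after the job is handed in: The brass sleeve is on the shaft, within 2.5 mm of fully home, within 4 mm of the shaft's axis and 0.12 rad of its direction, the seal within 2 mm of the shoulder; the keeper is within 0.12 rad of shut; the sleeve is at rest (z of sleeve_center in the frame of shaft_tip between -0.043 and -0.0375 m and x of sleeve_center in the frame of shaft_tip between -0.004 and 0.004 m and y of sleeve_center in the frame of shaft_tip between -0.004 and 0.004 m and angle between the z axis of sleeve_center and the z axis of shaft_tip, either way round below 0.12 rad and value of joint seal above 0.012 m and value of joint keeper below 0.12 rad and linear speed of sleeve below 0.02 m/s); the robot touches nothing.
It fails at once if another thing on the bench is disturbed (moved more than 30 mm) (distance of any of spacer, tin, t_handle, link_gauge, pedal_pad, hex_key from where it was at the start of the episode above 0.03 m).
It also fails if it takes over 72 s, if anything falls off the work surface, if the arm or the gripper's body presses on something with over 40 N, if the wrist force passes 120 N, or if a joint passes its speed limit or range.

## Working session

There is one attempt and no reset: what is moved stays moved. The work goes in short steps, Python scripts to look and compute and a tool call to move; the robot and the scene stay as the last step left them, time stands still between calls to the robot, and variables do not carry over. Pictures are saved under pics/ and viewed, and the job is handed in when it is done.

Besides the shell and the picture viewer there is one more tool, called after "Emit:" in YAML: its name, and indented under it one key for each argument. jog_arm: Moves the arm, as the interface text tells. Its arguments: {"type":"object","properties":{"deltas":{"type":"array"},"squeeze":{"type":"number"}},"required":["deltas"]}

```bash
ls; mkdir -p pics
cat > h.py <<'E'
import numpy as np, cv2
from cell import env, viewer, hand_in, models
def snap(name,fn):
    s=env.sense(); im=viewer.get_image(name)
    cv2.imwrite('pics/'+fn,cv2.cvtColor(im['color'],cv2.COLOR_RGB2BGR))
    if 'mount' in im:
        M=np.array(im['mount']); Rt=np.array(s['tool_rot']);p=np.array(s['tcp_pos'])
        Rcw=Rt@M[:3,:3]; c=p+Rt@M[:3,3]
        im['R']=Rcw.T; im['t']=-Rcw.T@c
    f=im['color'].shape[0]/2/np.tan(np.radians(im['fovy'])/2)
    im['K']=np.array([[f,0,im['cx']],[0,f,im['cy']],[0,0,1]])
    return im
def P(im): return im['K']@np.c_[np.array(im['R']),np.array(im['t'])]
def proj(im,X):
    X=np.atleast_2d(X); u=(P(im)@np.c_[X,np.ones(len(X))].T).T
    return u[:,:2]/u[:,2:]
def onz(im,uv,z):
    R=np.array(im['R']);t=np.array(im['t']);c=-R.T@t
    d=R.T@np.linalg.inv(im['K'])@np.array([uv[0],uv[1],1.]); return c+d*(z-c[2])/d[2]
def tri(obs):
    A=[]
    for im,uv in obs:
        p=P(im); A+=[uv[0]*p[2]-p[0],uv[1]*p[2]-p[1]]
    A=np.array(A); A/=np.linalg.norm(A,axis=1)[:,None]
    v=np.linalg.svd(A)[2][-1]; return v[:3]/v[3]
E
python3 - <<'E'
from h import *
import pickle
ims={}
for n in ['scene','top','wrist']:
    im=snap(n,n+'0.png'); ims[n]=im
    R=np.array(im['R']);print(n,im['fovy'],im['cx'],im['cy'],-R.T@np.array(im['t']))
    for l in ['sleeve_center','seal','keeper','keeper_knob','shaft_tip','spacer','tin']:
        try:
            for r in models.regions_of(n,l)[:4]: print(n,l,round(r['p'],2),r['xy'],r['pixels'].sum())
        except Exception as e: print(l,e)
pickle.dump(ims,open('ims.pkl','wb'))
print(env.sense())
E
```

```text
pics
scene 51.97469296183058 277.30880775872026 211.37350744531923 [0.92926293 0.5916459  0.87392361]
scene sleeve_center 0.74 [321.9, 239.8] 224
scene sleeve_center 0.73 [328.6, 216.0] 193
scene sleeve_center 0.72 [299.2, 254.5] 169
scene keeper 0.7 [206.9, 146.6] 405
scene keeper_knob 0.94 [208.8, 144.6] 485
scene shaft_tip 0.65 [205.1, 148.3] 928
scene shaft_tip 0.27 [184.3, 269.3] 797
scene spacer 0.47 [259.7, 268.6] 207
scene tin 0.76 [346.2, 304.6] 846
top 55.96187156792247 287.04492985014065 209.23124659087495 [0.43917871 0.04656309 0.93853605]
top sleeve_center 0.56 [248.4, 255.1] 146
top sleeve_center 0.45 [175.5, 226.1] 741
top sleeve_center 0.4 [211.8, 257.9] 109
top seal 0.5 [400.6, 191.5] 1292
top seal 0.41 [428.3, 198.8] 51
top keeper 0.94 [399.7, 192.3] 921
top keeper_knob 0.74 [399.7, 187.6] 981
top shaft_tip 0.82 [402.8, 189.2] 1375
top shaft_tip 0.53 [245.4, 259.1] 153
top spacer 0.68 [253.7, 184.9] 154
top tin 0.89 [175.6, 222.8] 730
wrist 65.2849655579242 277.4787771788048 203.3953023769587 [0.11675679 0.61821229 0.37331488]
wrist sleeve_center 0.54 [78.6, 413.9] 97
{'t': 1.2, 'q': array([-1.37559414,  0.43454507,  0.02498504,  1.57320044, -0.01158694,
        1.13399761, -0.07511088]), 'qd': array([-0.00010599, -0.00081487, -0.00050803, -0.00167521,  0.00064958,
       -0.00057045, -0.00165943]), 'tau': array([ 5.86936112e-04, -6.70280385e+01,  1.02423269e+00, -3.16571903e+01,
        1.54930016e-02,  2.49955992e-03, -2.95380983e-05]), 'tcp_pos': array([0.18341195, 0.59749455, 0.25329448]), 'tool_rot': array([[ 2.93493139e-01,  9.55961180e-01,  1.71005918e-05],
       [ 9.55961180e-01, -2.93493139e-01, -9.45671308e-06],
       [-4.02134422e-06,  1.91229823e-05, -1.00000000e+00]]), 'ft_force': array([-0.24092234,  0.06646225,  0.35923616]), 'moment': array([0.01675035, 0.040193  , 0.03059975]), 'gripper_width': 0.9994734446822002}
```

View pics/scene0.png

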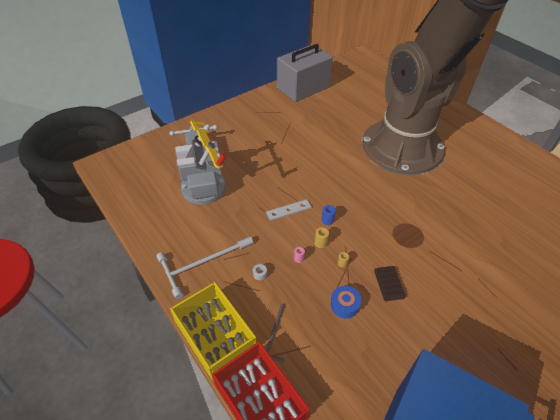

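View pics/top0.png

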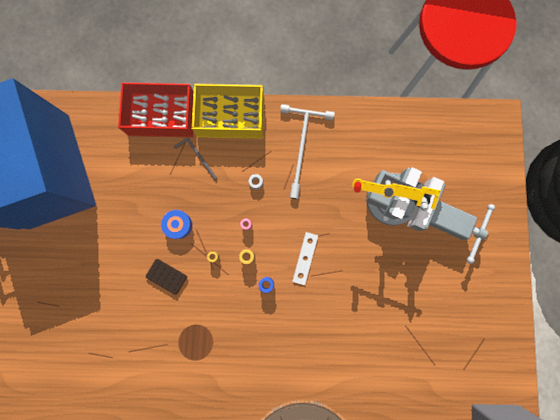

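View pics/wrist0.png

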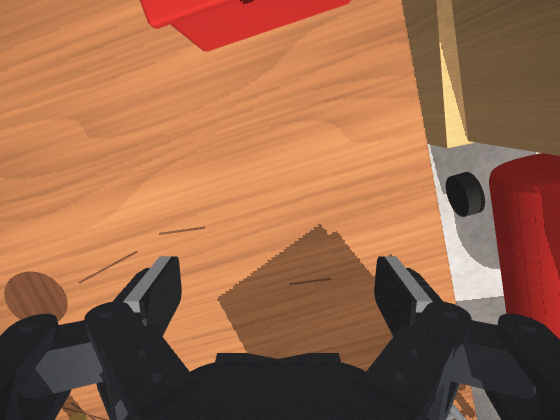

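Run:
```python
import cv2
a=cv2.imread('pics/scene0.png'); cv2.imwrite('pics/sc_a.png',cv2.resize(a[60:320,130:390],None,fx=2.3,fy=2.3,interpolation=cv2.INTER_CUBIC))
a=cv2.imread('pics/top0.png'); cv2.imwrite('pics/tp_a.png',cv2.resize(a[130:280,140:440],None,fx=2.6,fy=2.6,interpolation=cv2.INTER_CUBIC))
```

```text
(no output)
```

View pics/sc_a.png

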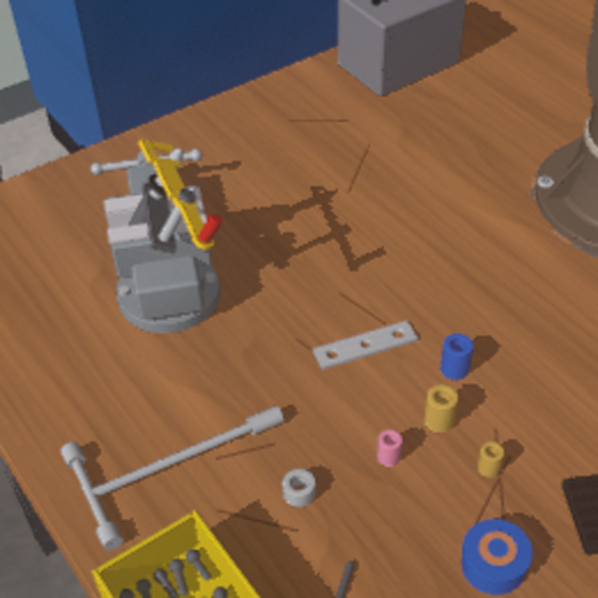

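View pics/tp_a.png

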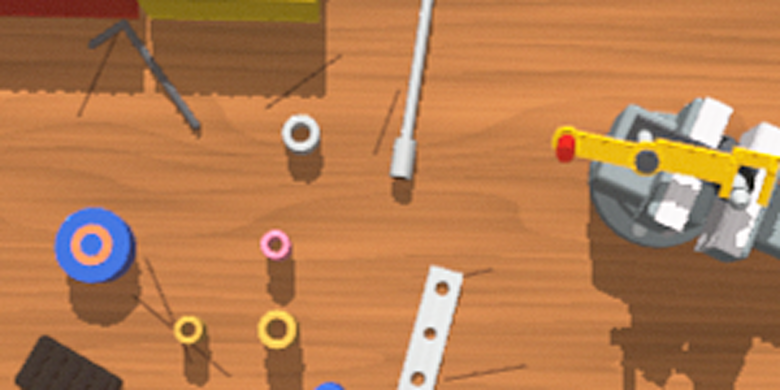

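Candidates for the sleeve: large brass tube at scene (322,238) / top (247,257); small brass tube at scene (343,259) / top (212,257); blue at scene (329,215); pink at (299,255); short steel spacer at (260,271). I choose the large brass tube. The vise is at top (410,200), with the knob at (358,186) and the fork end near (430,195).

Run:
```python
from h import *
import pickle
ims=pickle.load(open('ims.pkl','rb')); S,T=ims['scene'],ims['top']
o=lambda c,x0,y0,s:(c[0]/s+x0,c[1]/s+y0)
s=lambda c:o(c,130,60,2.3); t=lambda c:o(c,140,130,2.6)
for n,a,b in [('knob',(210,228),(566,147)),('post',(187,195),(648,161)),('tip',(157,183),(742,190)),('sleeveTop',(442,396),(277,329)),('spacerTop',(299,483),(301,133)),('small',(491,452),(188,329))]:
    X=tri([(S,s(a)),(T,t(b))]); print(n,X.round(4),proj(S,X)-s(a),proj(T,X)-t(b))
print('sleeve top at z=.044 from T,S',onz(T,t((277,329)),.044),onz(S,s((442,396)),.044))
for nm,im in [('s0',S),('t0',T)]:
    pass
a=cv2.imread('pics/scene0.png'); cv2.imwrite('pics/sc_b.png',cv2.resize(a[110:210,165:265],None,fx=6,fy=6,interpolation=cv2.INTER_CUBIC))
a=cv2.imread('pics/top0.png'); cv2.imwrite('pics/tp_b.png',cv2.resize(a[155:245,345:465],None,fx=6,fy=6,interpolation=cv2.INTER_CUBIC))
```

```text
knob [ 0.5831 -0.0884  0.1906] [[0.38105095 0.06692168]] [[ 0.24340323 -0.37071414]]
post [ 0.5743 -0.1496  0.1877] [[0.31321622 0.0596898 ]] [[ 0.2108189  -0.30515506]]
tip [ 0.5639 -0.2379  0.1388] [[1.51875677 0.29525304]] [[ 1.07057495 -1.44095977]]
sleeveTop [0.4463 0.1351 0.0414] [[0.545227   0.02081484]] [[ 0.39074721 -0.48416323]]
spacerTop [0.6242 0.122  0.0174] [[0.48403476 0.06216533]] [[ 0.27664069 -0.41528777]]
small [0.4451 0.2144 0.0281] [[0.72984959 0.00176776]] [[ 0.53474835 -0.6205401 ]]
sleeve top at z=.044 from T,S [0.44520126 0.13572891 0.044     ] [0.4488886  0.13575848 0.044     ]
```

View pics/sc_b.png

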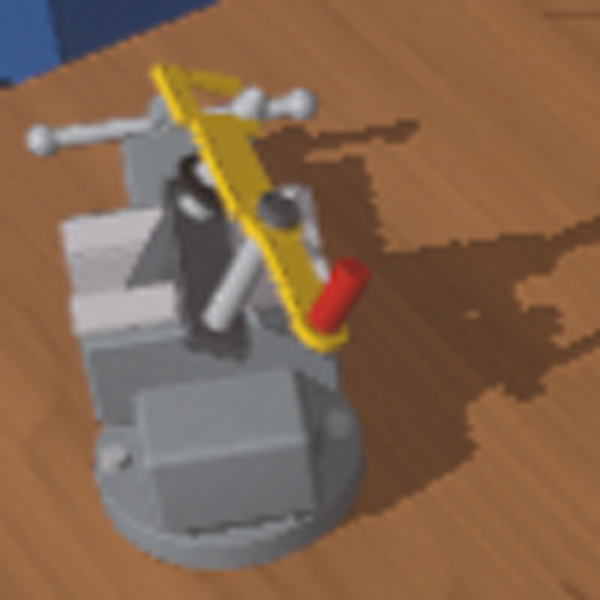

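View pics/tp_b.png

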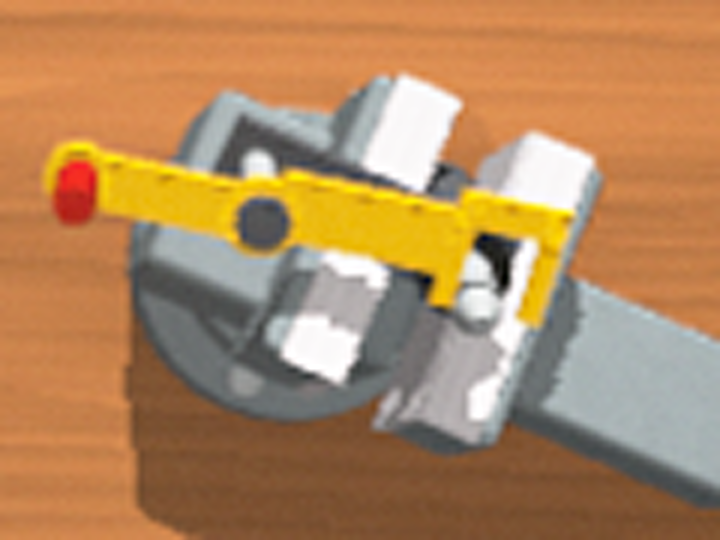

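```bash
cat > geo.py <<'E'
import numpy as np
def frame(psi):
    c,s=np.cos(psi),np.sin(psi);a=np.pi/6
    y=np.array([-s,c,0]); z=np.array([-np.sin(a)*c,-np.sin(a)*s,np.cos(a)]); x=np.cross(y,z)
    return np.c_[x,y,z]
def knob_local(th,dz=0.017500):
    # shut: along +y from pivot; opening = +rot about z
    return np.array([-60*np.sin(th),75+60*np.cos(th),-12.5])/1000+np.array([0,0,dz])
E
python3 - <<'E'
from h import *; from geo import *
import pickle
from scipy.optimize import least_squares
ims=pickle.load(open('ims.pkl','rb')); S,T=ims['scene'],ims['top']
s=lambda c:np.array((c[0]/6+165,c[1]/6+110)); t=lambda c:np.array((c[0]/6+345,c[1]/6+155))
print('tip',onz(T,t((475,303)),.194),'post',onz(T,t((263,222)),.192),onz(S,s((278,205)),.192))
def res(p,full=False):
    tip=np.array([p[0],p[1],.194]);F=frame(p[2]);th=p[3]
    w=lambda l:tip+F@l
    post=np.array([0,.075,-.002]);kt=knob_local(th,.0325);kb=knob_local(th,.0025)
    r=[proj(T,w(np.zeros(3)))[0]-t((475,303)),proj(T,w(post))[0]-t((263,222)),proj(S,w(post))[0]-s((278,205)),
       proj(T,w(kt))[0]-t((75,207)),proj(S,w(kt))[0]-s((352,270)),proj(S,w(kb))[0]-s((322,325))]
    return np.concatenate(r)
r=least_squares(res,[.55,-.22,0.1,.1]);print(r.x,r.fun.round(2))
F=frame(r.x[2]);tip=np.array([r.x[0],r.x[1],.194])
print('knob',tip+F@knob_local(r.x[3]),'axis',F[:,2],'y',F[:,1])
E
```

```text
tip [ 0.54780516 -0.21376567  0.194     ] post [ 0.57276066 -0.14732466  0.192     ] [ 0.57581869 -0.14751336  0.192     ]
[ 0.54652594 -0.21605601 -0.37808516  0.21569318] [ 1.22  0.69 -0.29 -1.26  0.4  -0.02 -0.47 -1.2   0.98 -0.58  0.63 -0.38]
knob [ 0.5831878  -0.08685464  0.19190939] axis [-0.46468659  0.18457077  0.8660254 ] y [0.36914155 0.92937319 0.        ]
```

```bash
cat >> geo.py <<'E'
from scipy.spatial.transform import Rotation as Ro
def toolR(psi,th=0.):
    F=frame(psi); R=np.c_[F[:,0],-F[:,1],-F[:,2]]
    return R@Ro.from_rotvec([0,0,-th]).as_matrix()   # tool z = -frame z
def rows(p0,R0,p1,R1,N):
    w=Ro.from_matrix(R0.T@R1).as_rotvec()/N
    A=sum(Ro.from_rotvec(w*k).as_matrix() for k in range(N))
    d=np.linalg.solve(A,R0.T@(p1-p0)); return d*1000,w
def path(p0,R0,d,w,N):
    out=[];p=p0.copy();R=R0.copy()
    for k in range(N):
        p=p+R@(np.array(d)/1000);R=R@Ro.from_rotvec(w).as_matrix();out.append(p.copy())
    return np.array(out),R
E
python3 - <<'E'
from h import *; from geo import *
s=env.sense(); p0,R0=np.array(s['tcp_pos']),np.array(s['tool_rot'])
print(env.nose_length)
psi=-.378; tip=np.array([.5465,-.216,.194]);F=frame(psi)
p1=tip+F@[0,0,.1]
N=18
d,w=rows(p0,R0,p1,toolR(psi),N); print(p1,d.round(1),w.round(4)); print(path(p0,R0,d.round(1),w.round(3),N)[0].round(3)[::3])
E
```

```text
0.022
[ 0.50002977 -0.19754688  0.28060254] [-6.6 52.9  0.9] [-0.024   0.0221  0.0894]
[[ 0.232  0.576  0.252]
 [ 0.364  0.486  0.256]
 [ 0.466  0.364  0.265]
 [ 0.532  0.219  0.276]
 [ 0.556  0.061  0.284]
 [ 0.538 -0.097  0.286]]
```

Emit:
jog_arm:
  deltas: [-6.6,52.9,0.9,-0.024,0.022,0.0894,-0.35,-6.6,52.9,0.9,-0.024,0.022,0.0894,-0.35,-6.6,52.9,0.9,-0.024,0.022,0.0894,-0.35,-6.6,52.9,0.9,-0.024,0.022,0.0894,-0.35,-6.6,52.9,0.9,-0.024,0.022,0.0894,-0.35,-6.6,52.9,0.9,-0.024,0.022,0.0894,-0.35,-6.6,52.9,0.9,-0.024,0.022,0.0894,-0.35,-6.6,52.9,0.9,-0.024,0.022,0.0894,-0.35,-6.6,52.9,0.9,-0.024,0.022,0.0894,-0.35,-6.6,52.9,0.9,-0.024,0.022,0.0894,-0.35,-6.6,52.9,0.9,-0.024,0.022,0.0894,-0.35,-6.6,52.9,0.9,-0.024,0.022,0.0894,-0.35,-6.6,52.9,0.9,-0.024,0.022,0.0894,-0.35,-6.6,52.9,0.9,-0.024,0.022,0.0894,-0.35,-6.6,52.9,0.9,-0.024,0.022,0.0894,-0.35,-6.6,52.9,0.9,-0.024,0.022,0.0894,-0.35,-6.6,52.9,0.9,-0.024,0.022,0.0894,-0.35,-6.6,52.9,0.9,-0.024,0.022,0.0894,-0.35,0,0,0,0,0,0,-0.35,0,0,0,0,0,0,-0.35]
  squeeze: 25

```text
t: 3.7
tcp_pos: [0.4998, -0.1972, 0.2821]
tool_rot: [[0.805, -0.369, 0.464], [-0.319, -0.93, -0.185], [0.5, 0.001, -0.866]]
ft_force: [1.2, 0.5, 0.1]
gripper_width: 0.322
```

Run:
```python
from h import *; from geo import *
import pickle
s=env.sense(); print(s['t'],s['tcp_pos'],s['q'].round(3),s['gripper_width'])
im=snap('wrist','w1.png'); pickle.dump(im,open('w1.pkl','wb'))
psi=-.378; tip=np.array([.5465,-.216,.194]);F=frame(psi)
for n,l in [('tip',np.zeros(3)),('post',np.array([0,.075,-.002])),('knobtop',knob_local(.216,.0325))]: print(n,proj(im,tip+F@l))
print(np.array(s['tool_rot'])-toolR(psi))
```

```text
3.7 [ 0.49976039 -0.19723927  0.28209101] [-0.566 -0.03   0.807  2.214  0.211  0.437 -0.299] 0.32197781164495987
tip [[278.02025883 212.40093556]]
post [[277.96820989 101.69677926]]
knobtop [[254.06358564 -13.24299227]]
[[ 0.00052793  0.00038863 -0.00060661]
 [ 0.00089557 -0.00015328 -0.00077532]
 [-0.00027853  0.00133139 -0.00015972]]
```

View pics/w1.png

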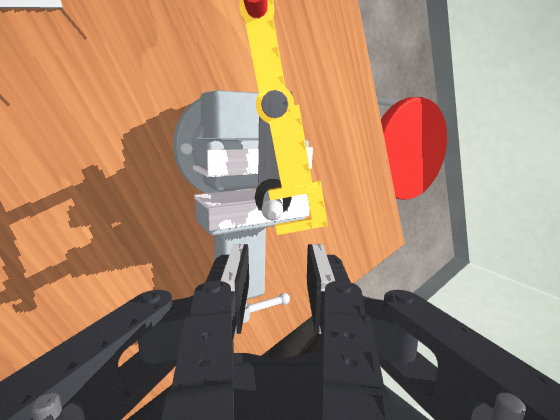

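Run:
```python
import cv2
a=cv2.imread('pics/w1.png'); cv2.imwrite('pics/w1a.png',cv2.resize(a[80:240,180:340],None,fx=3.6,fy=3.6,interpolation=cv2.INTER_CUBIC))
```

```text
(no output)
```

View pics/w1a.png

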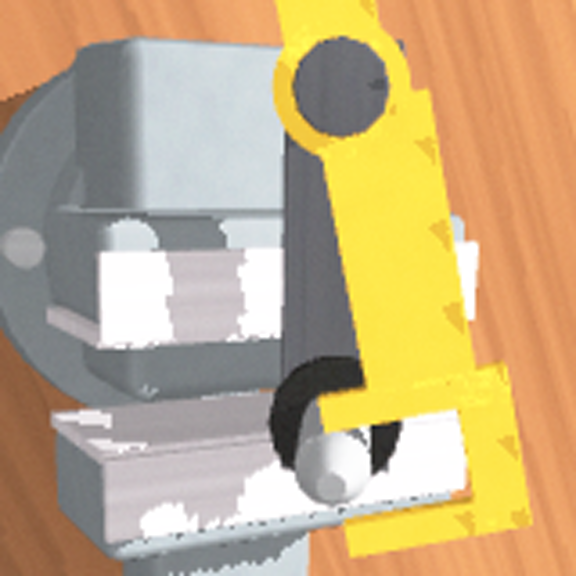

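```bash
cat > fit.py <<'E'
from h import *; from geo import *
import pickle
from scipy.optimize import least_squares
ims=pickle.load(open('ims.pkl','rb')); S,T=ims['scene'],ims['top'];W=pickle.load(open('w1.pkl','rb'))
s=lambda c:np.array((c[0]/6+165,c[1]/6+110)); t=lambda c:np.array((c[0]/6+345,c[1]/6+155))
def res(p):
    tip=np.array([p[0],p[1],.194]);F=frame(p[2]);th=p[3]
    w=lambda l:tip+F@l
    post=np.array([0,.075,-.002]);kt=knob_local(th,.0325);kb=knob_local(th,.0025);o=np.zeros(3)
    L=[(T,o,t((475,303)),2),(T,post,t((263,222)),2),(S,post,s((278,205)),2),(T,kt,t((75,207)),2),(S,kt,s((352,270)),2),(S,kb,s((322,325)),2),
     (W,o,np.array([272.8,213.9]),2.),(W,post,np.array([274.7,104.2]),2.)]
    return np.concatenate([(proj(i,w(l))[0]-u)/g for i,l,u,g in L])
r=least_squares(res,[.55,-.22,-.3,.1]);print(r.x,(r.fun).round(2))
E
python3 fit.py
```

```text
[ 0.54279438 -0.21552769 -0.40107062  0.2058491 ] [ 0.49  1.31 -0.1  -0.07  0.57 -0.2  -0.15 -0.56  0.49 -0.39  0.3  -0.33
  0.39  0.27  0.38 -0.48]
```

```bash
cat > plan.py <<'E'
from h import *; from geo import *
tip=np.array([.543,-.2155,.194]);psi=-.400;F=frame(psi)
def cur():
    s=env.sense(); return np.array(s['tcp_pos']),np.array(s['tool_rot']),s
def loc(): 
    p,R,s=cur(); return F.T@(p-tip)*1000, Ro.from_matrix(toolR(psi).T@R).as_rotvec()
def plan(pl,th,N,p0=None,R0=None):
    if p0 is None: p0,R0,_=cur()
    p1=tip+F@np.array(pl); R1=toolR(psi,th)
    d,w=rows(p0,R0,p1,R1,N); print(N,'rows',d.round(2),w.round(4),p1.round(4)); return p1,R1
E
python3 - <<'E'
from plan import *
k=knob_local(.206)
print(loc(),k)
p,R=plan([k[0],k[1],.065],.206,6)
p,R=plan([k[0],k[1],.016],.206,4,p,R)
E
```

```text
(array([ 3.50178633,  0.58244069, 99.72021915]), array([ 0.01038735, -0.00023685, -0.02118676])) [-0.01227277  0.13373142  0.005     ]
6 rows [ -0.44 -22.34   5.92] [-0.0017 -0.0001 -0.0308] [ 0.5554 -0.0755  0.2442]
4 rows [ 0.   -0.   12.25] [0. 0. 0.] [ 0.5779 -0.0851  0.2017]
```

Emit:
jog_arm:
  deltas: [-0.4,-22.3,5.9,-0.0017,0,-0.031,-0.35,-0.4,-22.3,5.9,-0.0017,0,-0.031,-0.35,-0.4,-22.3,5.9,-0.0017,0,-0.031,-0.35,-0.4,-22.3,5.9,-0.0017,0,-0.031,-0.35,-0.4,-22.3,5.9,-0.0017,0,-0.031,-0.35,-0.4,-22.3,5.9,-0.0017,0,-0.031,-0.35,0,0,0,0,0,0,-0.35]

```text
t: 4.62
tcp_pos: [0.5557, -0.0741, 0.2434]
tool_rot: [[0.862, -0.214, 0.461], [-0.137, -0.971, -0.194], [0.489, 0.104, -0.866]]
ft_force: [-0.1, 0.5, 0.1]
gripper_width: 0.328
```

Run:
```python
from plan import *
print(loc(),env.sense()['q'].round(2))
im=snap('wrist','w2.png')
k=knob_local(.206,.0325); print(proj(im,tip+F@k),proj(im,tip+F@knob_local(.206,.0025)))
snap('top','t2.png')
```

```text
(array([-12.88054797, 135.21647804,  64.49812836]), array([ 2.94085195e-04, -1.28514210e-04, -2.10657905e-01])) [-0.73  0.13  0.7   2.2   0.38  0.39 -0.57]
[[279.35146176 246.76236018]] [[279.09788394 227.70653149]]
```

View pics/w2.png

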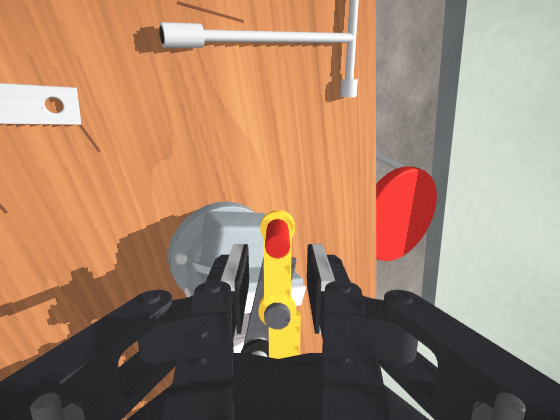

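The knob top shows at (277,245), which agrees with the prediction of (279,247). I'll go down and grip it.

Emit:
jog_arm:
  deltas: [-0.1,0.3,12,0,0,0,-0.35,-0.1,0.3,12,0,0,0,-0.35,0,0.4,12,0,0,0,-0.35,0,0.4,12,0,0,0,-0.35,0,0,0,0,0,0,-0.35]

```text
t: 5.35
tcp_pos: [0.5764, -0.0883, 0.2014]
tool_rot: [[0.861, -0.22, 0.459], [-0.143, -0.97, -0.197], [0.488, 0.104, -0.866]]
ft_force: [-0.4, -0.7, 0.3]
gripper_width: 0.324
```

Run:
```python
from plan import *
print(loc(),env.sense()['q'].round(2))
im=snap('scene','s3.png')
a=cv2.imread('pics/s3.png'); cv2.imwrite('pics/s3a.png',cv2.resize(a[90:220,150:310],None,fx=4.5,fy=4.5,interpolation=cv2.INTER_CUBIC))
```

```text
(array([-12.58452306, 130.181549  ,  15.84174249]), array([-0.00246077, -0.00115369, -0.20538418])) [-0.59  0.25  0.62  2.21  0.25  0.26 -0.45]
```

View pics/s3a.png

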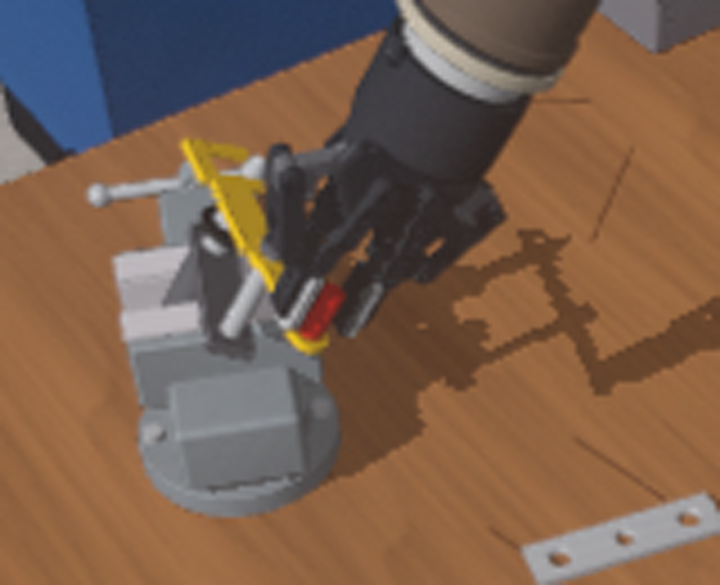

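Emit:
jog_arm:
  deltas: [0,0,0,0,0,0,-1,0,0,0,0,0,0,-1,0,0,0,0,0,0,-1,0,0,0,0,0,0,-1,-6.7,0.4,0,0,0,-0.115,-1,-6.7,0.4,0,0,0,-0.115,-1,-6.7,0.4,0,0,0,-0.115,-1,-6.7,0.4,0,0,0,-0.115,-1,0,0,0,0,0,0,-1]
  squeeze: 20

```text
t: 6.52
tcp_pos: [0.5527, -0.09, 0.1906]
tool_rot: [[0.868, 0.185, 0.46], [0.303, -0.933, -0.196], [0.393, 0.309, -0.866]]
ft_force: [-1.2, -1.9, 1.6]
gripper_width: 0.159
```

Run:
```python
from plan import *
l=loc();print(l,env.sense()['q'].round(2)); print(np.arctan2(-l[0][0],l[0][1]-75),np.hypot(l[0][0],l[0][1]-75))
im=snap('wrist','w4.png')
```

```text
(array([-36.24453516, 119.36900393,  17.01904349]), array([-9.40353312e-04,  4.60084951e-05, -6.64745701e-01])) [-0.54  0.22  0.55  2.27  0.44  0.22 -0.17]
0.6849543916591229 57.29114100874519
```

View pics/w4.png

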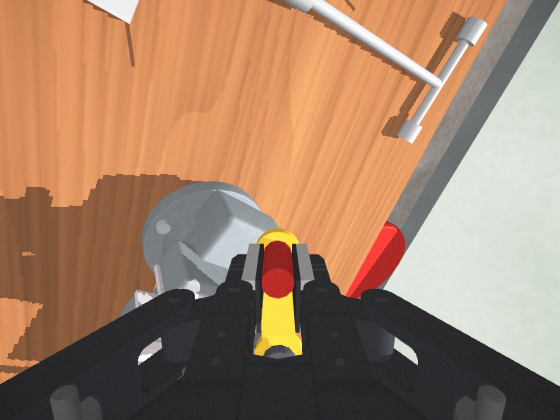

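Emit:
jog_arm:
  deltas: [-6.7,0.4,0,0,0,-0.115,-1,-6.7,0.4,0,0,0,-0.115,-1,-6.7,0.4,0,0,0,-0.115,-1]

```text
t: 6.95
tcp_pos: [0.5374, -0.0986, 0.1845]
tool_rot: [[0.753, 0.469, 0.462], [0.602, -0.774, -0.195], [0.267, 0.425, -0.865]]
ft_force: [2.0, -0.9, 2.2]
gripper_width: 0.157
```

Run:
```python
from plan import *
l=loc();print(l,env.sense()['q'].round(2)); print(np.arctan2(-l[0][0],l[0][1]-75),np.hypot(l[0][0],l[0][1]-75))
```

```text
(array([-48.67603637, 105.53299584,  17.08336873]), array([-4.02281521e-04,  2.02819343e-03, -1.01174405e+00])) [-0.47  0.21  0.49  2.3   0.57  0.2   0.06]
1.010566633966999 57.45972808200822
```

Emit:
jog_arm:
  deltas: [-6.7,0.4,0,0,0,-0.115,-1,-6.7,0.4,0,0,0,-0.115,-1,-6.7,0.4,0,0,0,-0.115,-1,0,0,0,0,0,0,-1,0,0,0,0,0,0,-1]

```text
t: 7.58
tcp_pos: [0.5237, -0.1135, 0.1805]
tool_rot: [[0.554, 0.693, 0.461], [0.825, -0.53, -0.196], [0.109, 0.489, -0.865]]
ft_force: [-2.1, -1.8, 6.2]
gripper_width: 0.153
```

Run:
```python
from plan import *
l=loc();print(l,env.sense()['q'].round(2)); print(np.arctan2(-l[0][0],l[0][1]-75),np.hypot(l[0][0],l[0][1]-75))
```

```text
(array([-56.51835022,  86.41999849,  17.05677332]), array([-1.20710643e-03,  5.65654745e-04, -1.35111825e+00])) [-0.36  0.19  0.4   2.33  0.67  0.19  0.33]
1.371422473722104 57.66056084203765
```

Emit:
jog_arm:
  deltas: [0,0,0,0,0,0,-0.35,0,0,0,0,0,0,-0.35,0,0,0,0,0,0,-0.35,0,0,-12,0,0,0,-0.35,0,0,-20,0,0,0,-0.35,0,0,-25,0,0,0,-0.35,0,0,-25,0,0,0,-0.35,0,0,0,0,0,0,-0.35]

```text
t: 8.57
tcp_pos: [0.4855, -0.0971, 0.2531]
tool_rot: [[0.55, 0.694, 0.464], [0.828, -0.526, -0.194], [0.109, 0.491, -0.865]]
ft_force: [0.9, -0.7, 0.0]
gripper_width: 0.326
```

Run:
```python
from plan import *
print(loc(),env.sense()['q'].round(2))
N=6
p,R=plan([-.02,-.010,.100],0,N)
```

```text
(array([-56.30648761,  86.67548428, 100.70608374]), array([-4.87643032e-04,  3.72780929e-03, -1.35472488e+00])) [-0.38 -0.02  0.31  2.3   0.57  0.44  0.42]
6 rows [-7.76 16.86  0.12] [ 1.000e-04 -6.000e-04  2.258e-01] [ 0.4771 -0.1985  0.2706]
```

Run:
```python
from plan import *
p,R=plan([-.02,-.010,.090],0,9)
```

```text
9 rows [-4.75 11.44  1.19] [ 1.000e-04 -4.000e-04  1.505e-01] [ 0.4817 -0.2004  0.2619]
```

Emit:
jog_arm:
  deltas: [-4.8,11.4,1.2,0,0,0.15,1,-4.8,11.4,1.2,0,0,0.15,1,-4.8,11.4,1.2,0,0,0.15,1,-4.8,11.4,1.2,0,0,0.15,1,-4.8,11.4,1.2,0,0,0.15,1,-4.8,11.4,1.2,0,0,0.15,1,-4.8,11.4,1.2,0,0,0.15,1,-4.8,11.4,1.2,0,0,0.15,1,-4.8,11.4,1.2,0,0,0.15,1,0,0,0,0,0,0,1,0,0,0,0,0,0,1]

```text
t: 9.95
tcp_pos: [0.4817, -0.2005, 0.2597]
tool_rot: [[0.801, -0.382, 0.461], [-0.329, -0.924, -0.195], [0.5, 0.005, -0.866]]
ft_force: [-0.0, -0.2, -0.7]
gripper_width: 0.999
```

Run:
```python
from plan import *
import pickle
print(loc(),env.sense()['q'].round(2))
im=snap('wrist','w5.png'); pickle.dump(im,open('w5.pkl','wb'))
for z in [0,-.03,-.048]: print(proj(im,tip+F@[0,0,z]))
print(proj(im,tip+F@[0,.075,-.002]))
for n in ['scene','top']:
    im=snap(n,n+'5.png'); pickle.dump(im,open(n+'5.pkl','wb')); print(proj(im,tip),proj(im,tip+F@[0,0,-.05]))
a=cv2.imread('pics/w5.png'); cv2.imwrite('pics/w5a.png',cv2.resize(a[60:240,200:380],None,fx=3.2,fy=3.2,interpolation=cv2.INTER_CUBIC))
a=cv2.imread('pics/scene5.png'); cv2.imwrite('pics/s5a.png',cv2.resize(a[110:210,165:265],None,fx=6,fy=6,interpolation=cv2.INTER_CUBIC))
```

```text
(array([-21.06533189, -10.0132646 ,  88.05973446]), array([-0.00070274,  0.00033109, -0.00919719])) [-0.23 -0.    0.48  2.26  0.21  0.37 -0.32]
[[310.60209828 204.03410095]]
[[306.70091131 192.96341699]]
[[304.7712091 187.4873597]]
[[314.62924673  83.80296426]]
[[208.65226713 124.32687108]] [[200.93098521 139.16218964]]
[[425.13669667 208.0224598 ]] [[422.21207556 199.61730997]]
```

View pics/w5a.png

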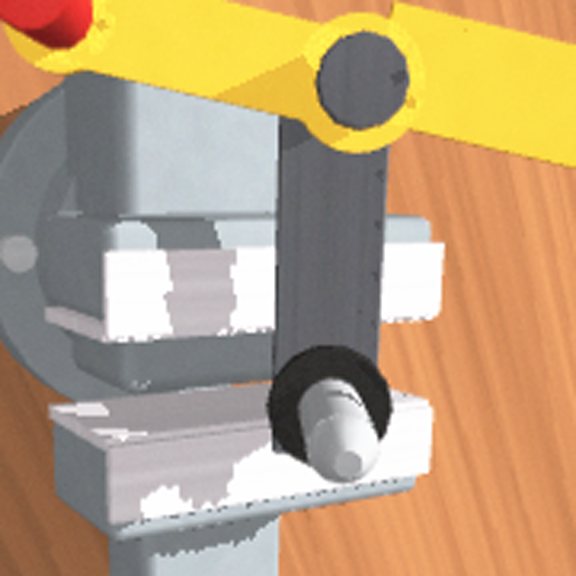

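View pics/s5a.png

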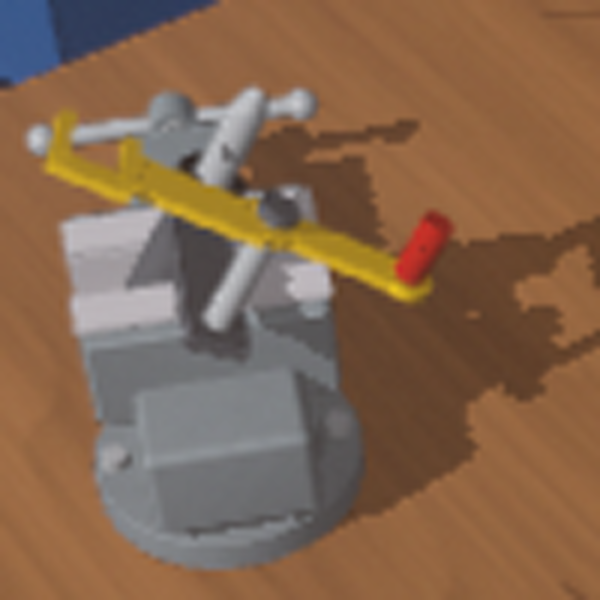

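View pics/top5.png

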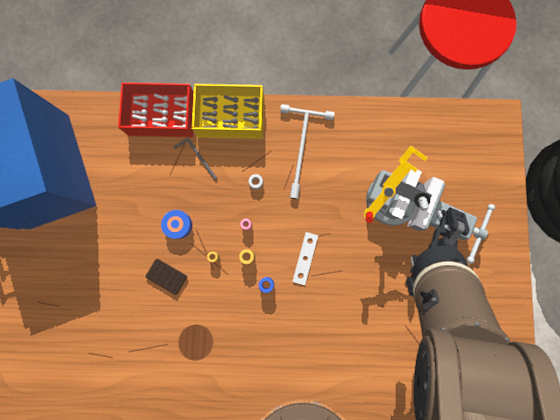

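```bash
cat > fit2.py <<'E'
exec(open('fit.py').read().split('def res')[0])
W5=pickle.load(open('w5.pkl','rb'));S5=pickle.load(open('scene5.pkl','rb'));T5=pickle.load(open('top5.pkl','rb'))
post=np.array([0,.075,-.002]);o=np.zeros(3)
def res(p):
    tip=np.array([p[0],p[1],.194]);F=frame(p[2])
    L=[(T,o,t((475,303)),1.5),(T,post,t((263,222)),1.5),(S,post,s((278,205)),1.5),
     (W,o,np.array([272.8,213.9]),1.),(W,post,np.array([274.7,104.2]),1.),(W5,o,np.array([308.8,204.4]),1),(W5,post,np.array([313.4,85.]),1),(S5,o,s((253,94)),1.5)]
    return np.concatenate([(proj(i,tip+F@l)[0]-u)/g for i,l,u,g in L])
r=least_squares(res,[.55,-.22,-.3]);print(r.x,(r.fun).round(2))
tip=np.r_[r.x[:2],.194];F=frame(r.x[2])
# axis check scene: shaft centre line
for z in (0,-.03,-.045): print(z,(proj(S5,tip+F@[0,0,z])[0]-[165,110])*6,(proj(W5,tip+F@[0,0,z])[0]-[200,60])*3.2)
E
python3 fit2.py
```

```text
[ 0.54216697 -0.21550258 -0.4014104 ] [ 0.65  1.97 -0.14  0.11  0.9  -0.32  0.04  0.95 -0.   -0.64  0.84  0.26
  0.32 -0.67  1.18 -0.97]
0 [263.62543422  85.2344443 ] [350.83623858 462.92230522]
-0.03 [235.51486766 139.16219357] [338.69880264 427.3066295 ]
-0.045 [221.7864133 165.4990745] [333.64144559 412.46649444]
```

```bash
sed -i 's/tip=np.array.*$/tip=np.array([.5422,-.2155,.194]);psi=-.401;F=frame(psi)/' plan.py
python3 - <<'E'
from plan import *
import pickle
T=pickle.load(open('top5.pkl','rb'));S=pickle.load(open('scene5.pkl','rb'))
c=np.array([.447,.1355])
for n,u,z in [('pink',(245.7,224),.033),('blue',(266.5,285),.04),('small',(212.3,256.5),.03),('sleeve',(246.5,256.5),.044),('gaugeend',(300,284),.005),('gaugeend2',(297,278),.005)]:
    X=onz(T,u,z)[:2];v=X-c;print(n,X.round(3),np.hypot(*v).round(3),np.degrees(np.arctan2(v[1],v[0])).round(0))
a=cv2.imread('pics/scene5.png'); cv2.imwrite('pics/s5b.png',cv2.resize(a[190:280,270:370],None,fx=6,fy=6,interpolation=cv2.INTER_CUBIC))
# hover
p0,R0,_=cur()
az=0.293
x=np.array([np.cos(az),np.sin(az),0]);z=np.array([0,0,-1.]);R1=np.c_[x,np.cross(z,x),z]
for h in (.20,):
    p1=np.array([.447,.1355,h]);
    for N in (9,): print(rows(p0,R0,p1,R1,N)); d,w=rows(p0,R0,p1,R1,N); print(path(p0,R0,d,w,N)[0].round(3))
E
```

```text
pink [0.519 0.141] 0.073 5.0
blue [0.383 0.089] 0.079 -144.0
small [0.444 0.215] 0.08 92.0
sleeve [0.445 0.136] 0.002 169.0
gaugeend [0.385 0.013] 0.137 -117.0
gaugeend2 [0.398 0.02 ] 0.125 -113.0
(array([ -8.62742939, -37.92012699,   3.14450086]), array([ 0.02042698, -0.05573798, -0.07432796]))
[[ 0.491 -0.163  0.253]
 [ 0.497 -0.125  0.245]
 [ 0.499 -0.087  0.237]
 [ 0.499 -0.049  0.23 ]
 [ 0.495 -0.011  0.223]
 [ 0.487  0.027  0.216]
 [ 0.477  0.064  0.21 ]
 [ 0.463  0.1    0.204]
 [ 0.447  0.136  0.2  ]]
```

View pics/s5b.png

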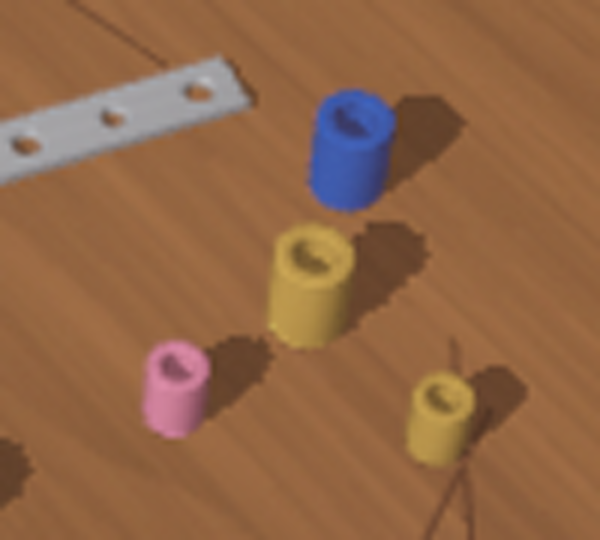

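The crop shows the large brass tube at scene about (322,238), clearly larger than the small brass one at (343,259), so the choice stands. Moving to hover over it with the jaws at azimuth -0.4.

Run:
```python
from plan import *
p0,R0,_=cur()
az=-.401
x=np.array([np.cos(az),np.sin(az),0]);z=np.array([0,0,-1.]);R1=np.c_[x,np.cross(z,x),z]
p1=np.array([.446,.1355,.18]);N=9
d,w=rows(p0,R0,p1,R1,N);print(d.round(1),w.round(4)); print(path(p0,R0,d,w,N)[0].round(3))
```

```text
[-20.1 -32.9   3.3] [ 0.0002 -0.0582  0.001 ]
[[ 0.48  -0.164  0.247]
 [ 0.477 -0.127  0.235]
 [ 0.474 -0.09   0.224]
 [ 0.47  -0.053  0.214]
 [ 0.466 -0.016  0.205]
 [ 0.462  0.022  0.197]
 [ 0.457  0.06   0.19 ]
 [ 0.451  0.097  0.184]
 [ 0.446  0.135  0.18 ]]
```

Emit:
jog_arm:
  deltas: [-20.1,-32.9,3.3,0,-0.058,0.001,0.2,-20.1,-32.9,3.3,0,-0.058,0.001,0.2,-20.1,-32.9,3.3,0,-0.058,0.001,0.2,-20.1,-32.9,3.3,0,-0.058,0.001,0.2,-20.1,-32.9,3.3,0,-0.058,0.001,0.2,-20.1,-32.9,3.3,0,-0.058,0.001,0.2,-20.1,-32.9,3.3,0,-0.058,0.001,0.2,-20.1,-32.9,3.3,0,-0.058,0.001,0.2,-20.1,-32.9,3.3,0,-0.058,0.001,0.2,0,0,0,0,0,0,0.2,0,0,0,0,0,0,0.2]

```text
t: 11.48
tcp_pos: [0.4465, 0.1348, 0.1794]
tool_rot: [[0.92, -0.392, 0.002], [-0.392, -0.92, -0.003], [0.002, 0.002, -1.0]]
ft_force: [-0.1, -0.1, -0.0]
gripper_width: 0.6
```

Run:
```python
from plan import *
p,R,s=cur();print(p,R.round(3),s['q'].round(2))
im=snap('wrist','w6.png'); print(proj(im,[.446,.1355,.044]))
for l in models.regions_of('wrist','sleeve_center')[:4]: print(l['p'],l['xy'],l['pixels'].sum())
```

```text
[0.44647256 0.13479376 0.17942464] [[ 0.92  -0.392  0.002]
 [-0.392 -0.92  -0.003]
 [ 0.002  0.002 -1.   ]] [-0.56  0.26  0.18  2.05 -0.06  0.83 -0.75]
[[276.81708982 199.20524796]]
0.89 [231.7, 102.0] 682
0.82 [358.1, 154.6] 859
0.65 [277.3, 196.6] 1469
0.58 [237.3, 259.3] 1450
```

View pics/w6.png

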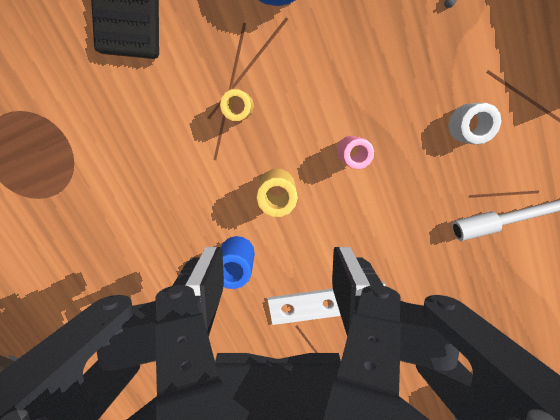

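Emit:
jog_arm:
  deltas: [-0.5,-1.1,24,0,0,0,0.2,0,0,24,0,0,0,0.2,0,0,24,0,0,0,0.2,0,0,24,0,0,0,0.2,0,0,24,0,0,0,0.2,0,0,24,0,0,0,0.2,0,0,0,0,0,0,0.2,0,0,0,0,0,0,0.2]

```text
t: 12.58
tcp_pos: [0.4471, 0.1358, 0.0364]
tool_rot: [[0.919, -0.394, 0.002], [-0.394, -0.919, -0.002], [0.003, 0.001, -1.0]]
ft_force: [1.3, -0.3, 0.4]
gripper_width: 0.604
```

Run:
```python
from plan import *
p,R,s=cur();print(p,R[:,2].round(3),s['q'].round(2))
im=snap('wrist','w7.png'); print(proj(im,[.4464,.136,.044]))
snap('scene','s7.png')
a=cv2.imread('pics/s7.png'); cv2.imwrite('pics/s7a.png',cv2.resize(a[190:280,270:370],None,fx=5,fy=5,interpolation=cv2.INTER_CUBIC))
```

```text
[0.44707853 0.13579514 0.03635824] [ 0.002 -0.002 -1.   ] [-0.51  0.5   0.12  2.17 -0.13  0.47 -0.69]
[[277.00382248 297.38553658]]
```

View pics/w7.png

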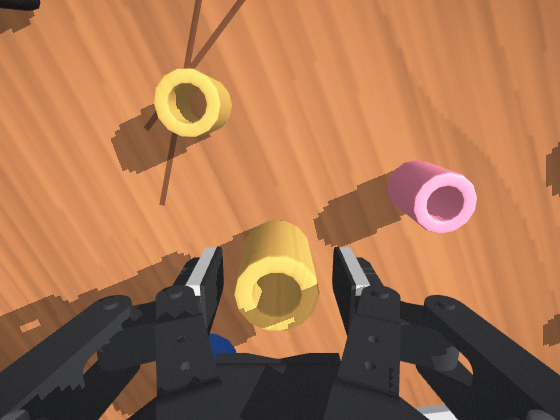

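View pics/s7a.png

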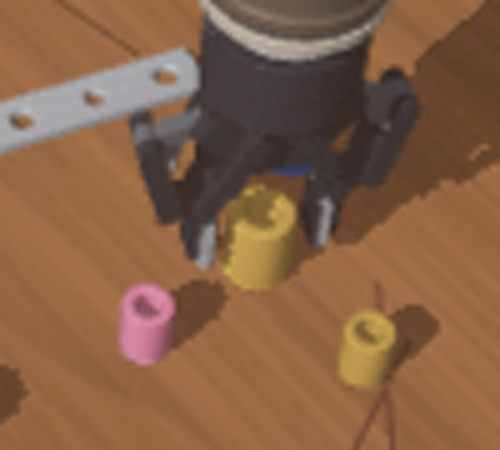

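Emit:
jog_arm:
  deltas: [-0.3,-1.2,1,0,0,0,0.2,0,0,0,0,0,0,-1,0,0,0,0,0,0,-1,0,0,0,0,0,0,-1,0,0,0,0,0,0,-1,0,0,0,0,0,0,-1]
  squeeze: 60

```text
t: 13.42
tcp_pos: [0.4472, 0.1376, 0.0352]
tool_rot: [[0.919, -0.393, 0.002], [-0.393, -0.919, -0.001], [0.003, 0.0, -1.0]]
ft_force: [-1.5, -0.4, 8.8]
gripper_width: 0.374
```

Emit:
jog_arm:
  deltas: [0,0,-15,0,0,0,-1,0,0,-35,0,0,0,-1,0,0,-45,0,0,0,-1,0,0,-45,0,0,0,-1,0,0,-30,0,0,0,-1,0,0,0,0,0,0,-1]

```text
t: 14.18
tcp_pos: [0.4477, 0.138, 0.2073]
tool_rot: [[0.919, -0.393, 0.006], [-0.393, -0.919, 0.0], [0.005, -0.003, -1.0]]
ft_force: [-0.2, 0.2, -1.2]
gripper_width: 0.377
```

Run:
```python
from plan import *
p,R,s=cur();print(p,R[:,2].round(3),s['q'].round(2))
im=snap('wrist','w8.png')
snap('scene','s8.png')
a=cv2.imread('pics/s8.png'); cv2.imwrite('pics/s8a.png',cv2.resize(a[130:280,250:400],None,fx=4,fy=4,interpolation=cv2.INTER_CUBIC))
p1=tip+F@[0,0,.110]
print(p1)
N=10
d,w=rows(p,R,p1,toolR(psi),N);print(d.round(1),w.round(4)); print(path(p,R,d,w,N)[0].round(3))
```

```text
[0.44772993 0.138019   0.20734911] [ 0.006  0.    -1.   ] [-0.58  0.23  0.19  2.02 -0.05  0.9  -0.76]
[ 0.49156309 -0.19403134  0.28926279]
[18.7 28.8 -4. ] [-0.0002  0.0518 -0.0004]
[[ 0.454  0.104  0.211]
 [ 0.459  0.07   0.216]
 [ 0.465  0.037  0.222]
 [ 0.47   0.003  0.229]
 [ 0.474 -0.03   0.237]
 [ 0.479 -0.063  0.246]
 [ 0.483 -0.096  0.255]
 [ 0.486 -0.129  0.266]
 [ 0.489 -0.162  0.277]
 [ 0.492 -0.194  0.289]]
```

View pics/w8.png

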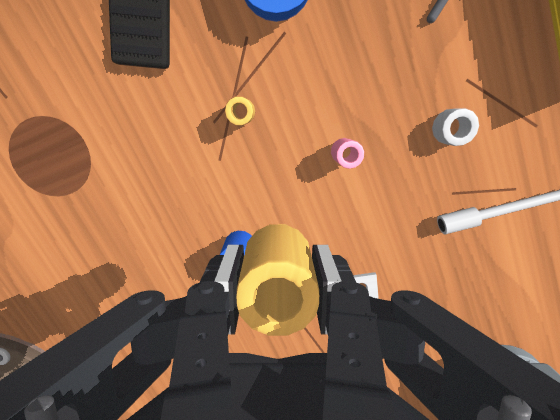

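View pics/s8a.png

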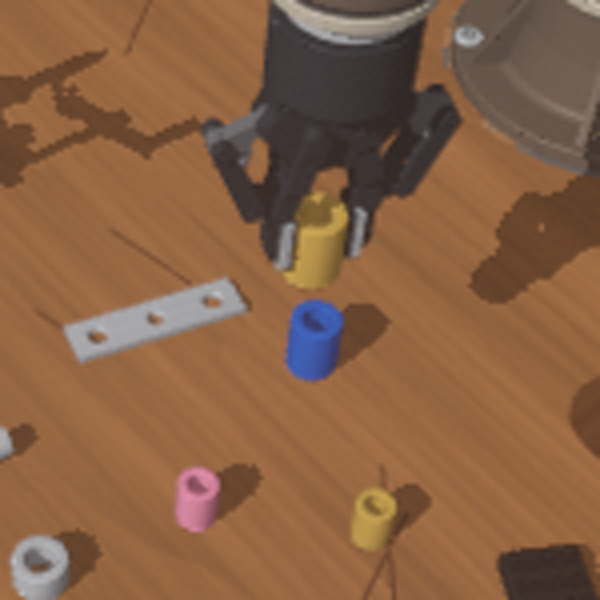

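Run:
```python
from plan import *
p,R,s=cur()
im=viewer.get_image('wrist');M=np.array(im['mount']);Mi=np.linalg.inv(M)
f=210/np.tan(np.radians(im['fovy'])/2)
for y in (-3,-2,-1,0,1):
    c=Mi@np.array([0,y/1000,-.009,1]); print(y,c[0]/c[2]*f+im['cx'],c[1]/c[2]*f+im['cy'])
a=cv2.imread('pics/w8.png'); cv2.imwrite('pics/w8a.png',cv2.resize(a[210:350,210:350],None,fx=4,fy=4,interpolation=cv2.INTER_CUBIC))
```

```text
-3 278.7748413787271 292.18485535222584
-2 278.7762268961111 294.5097725742012
-1 278.7776063868531 296.82457700798346
0 278.77897989018925 299.12933449239864
1 278.7803474450158 301.42411029598964
```

View pics/w8a.png

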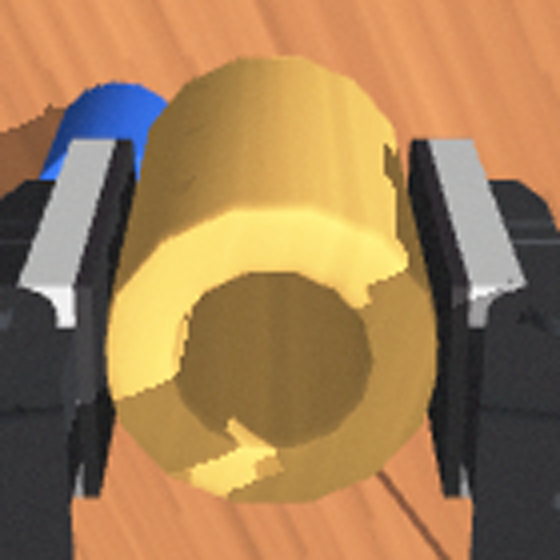

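Emit:
jog_arm:
  deltas: [18.7,28.8,-4,0,0.052,0,-1,18.7,28.8,-4,0,0.052,0,-1,18.7,28.8,-4,0,0.052,0,-1,18.7,28.8,-4,0,0.052,0,-1,18.7,28.8,-4,0,0.052,0,-1,18.7,28.8,-4,0,0.052,0,-1,18.7,28.8,-4,0,0.052,0,-1,18.7,28.8,-4,0,0.052,0,-1,18.7,28.8,-4,0,0.052,0,-1,18.7,28.8,-4,0,0.052,0,-1,0,0,0,0,0,0,-1,0,0,0,0,0,0,-1]

```text
t: 15.82
tcp_pos: [0.4897, -0.1935, 0.2854]
tool_rot: [[0.799, -0.393, 0.456], [-0.34, -0.92, -0.197], [0.496, 0.002, -0.868]]
ft_force: [0.7, 0.7, -0.9]
gripper_width: 0.375
```

Run:
```python
from plan import *
p,R,s=cur();print(loc(),s['q'].round(2))
im=snap('wrist','w9.png');snap('scene','s9.png')
a=cv2.imread('pics/s9.png'); cv2.imwrite('pics/s9a.png',cv2.resize(a[70:190,150:300],None,fx=5,fy=5,interpolation=cv2.INTER_CUBIC))
```

```text
(array([ -3.59656605,  -0.27770205, 107.66633968]), array([-0.0030225 , -0.00405842,  0.00162381])) [-0.27 -0.03  0.48  2.21  0.25  0.46 -0.38]
```

View pics/w9.png

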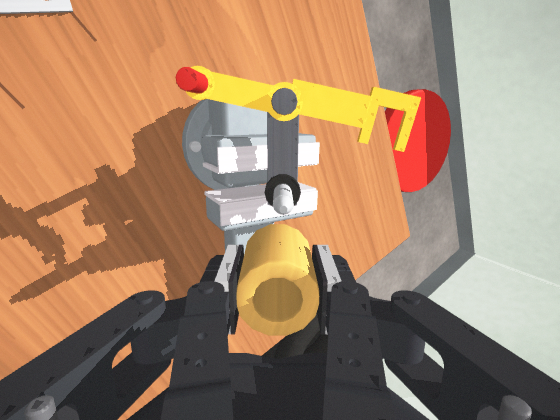

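View pics/s9a.png

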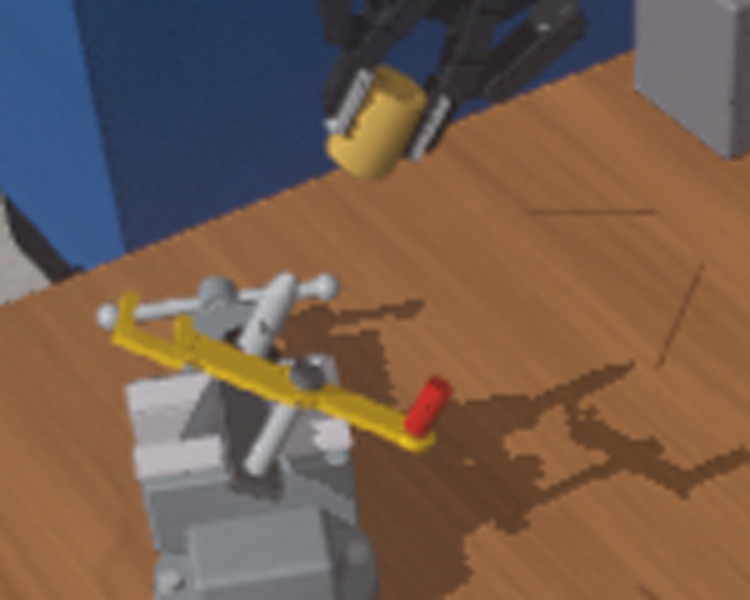

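Run:
```python
from plan import *
plan([0,0,.050],0,4)
```

```text
4 rows [ 0.83  0.05 14.45] [ 0.0006  0.0009 -0.0001] [ 0.5192 -0.2057  0.2373]
```

Emit:
jog_arm:
  deltas: [0.8,0,14.4,0.0008,0.001,0,-1,0.8,0,14.4,0.0008,0.001,0,-1,0.8,0,14.4,0.0008,0.001,0,-1,0.8,0,14.4,0.0008,0.001,0,-1,0,0,0,0,0,0,-1,0,0,0,0,0,0,-1]

```text
t: 16.68
tcp_pos: [0.5192, -0.2061, 0.2383]
tool_rot: [[0.796, -0.391, 0.462], [-0.339, -0.92, -0.195], [0.502, -0.001, -0.865]]
ft_force: [-0.3, -0.0, -1.0]
gripper_width: 0.374
```

Run:
```python
from plan import *
p,R,s=cur();print(loc(),s['q'].round(2),s['ft_force'])
im=snap('wrist','w10.png');sc=snap('scene','s10.png');tp=snap('top','t10.png')
a=cv2.imread('pics/s10.png'); cv2.imwrite('pics/s10a.png',cv2.resize(a[90:190,160:260],None,fx=6,fy=6,interpolation=cv2.INTER_CUBIC))
a=cv2.imread('pics/w10.png'); cv2.imwrite('pics/w10a.png',cv2.resize(a[150:350,180:380],None,fx=3,fy=3,interpolation=cv2.INTER_CUBIC))
```

```text
(array([ 0.67233874, -0.30834136, 50.81976579]), array([0.00079836, 0.00185907, 0.00148579])) [-0.21  0.11  0.49  2.22  0.05  0.3  -0.19] [-0.2619391  -0.03106695 -0.96559407]
```

View pics/s10a.png

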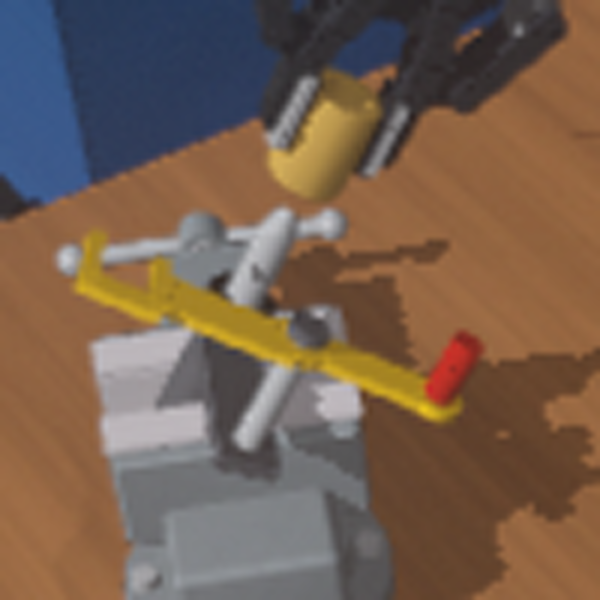

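View pics/w10a.png

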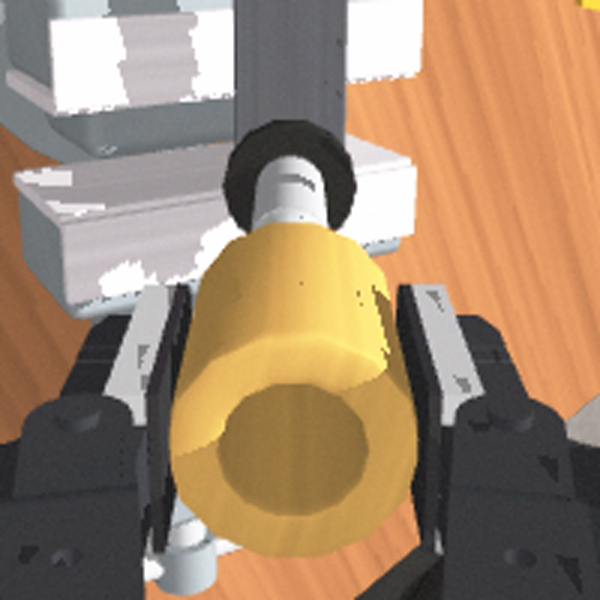

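Emit:
jog_arm:
  deltas: [-0.6,-0.3,5,-0.0008,-0.002,0,-1,0,0,6,0,0,0,-1,0,0,6,0,0,0,-1,0,0,6,0,0,0,-1,0,0,6,0,0,0,-1,0,0,6,0,0,0,-1,0,0,0,0,0,0,-1]

```text
t: 17.7
tcp_pos: [0.535, -0.2129, 0.2072]
tool_rot: [[0.797, -0.392, 0.46], [-0.34, -0.92, -0.195], [0.5, -0.001, -0.866]]
ft_force: [-0.6, 0.9, -1.6]
gripper_width: 0.375
```

Run:
```python
from plan import *
p,R,s=cur();print(loc(),s['q'].round(2),F.T@s['ft_force'],s['moment'])
im=snap('wrist','w11.png');sc=snap('scene','s11.png')
a=cv2.imread('pics/s11.png'); cv2.imwrite('pics/s11a.png',cv2.resize(a[90:190,160:260],None,fx=6,fy=6,interpolation=cv2.INTER_CUBIC))
a=cv2.imread('pics/w11.png'); cv2.imwrite('pics/w11a.png',cv2.resize(a[150:350,180:380],None,fx=3,fy=3,interpolation=cv2.INTER_CUBIC))
```

```text
(array([ 0.02849027, -0.4278942 , 15.22042626]), array([-0.0003854 , -0.00029167,  0.00205646])) [-0.12  0.2   0.41  2.22 -0.06  0.22 -0.08] [-1.60834953  0.61517603 -0.93229913] [0.40333277 0.55429027 0.09887183]
```

View pics/s11a.png

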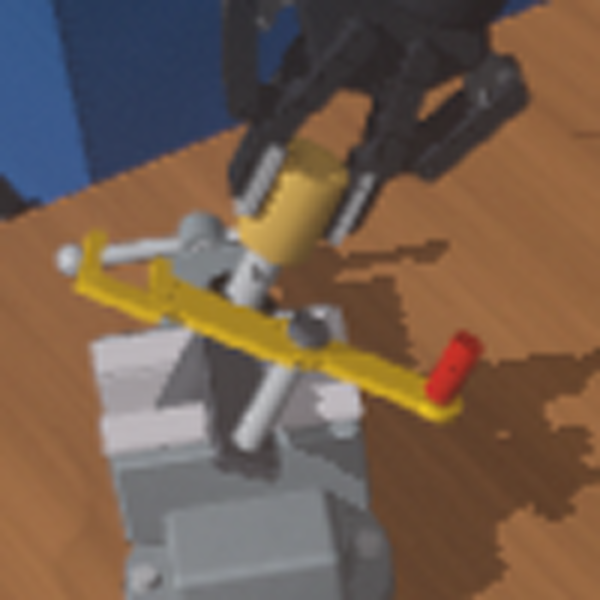

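View pics/w11a.png

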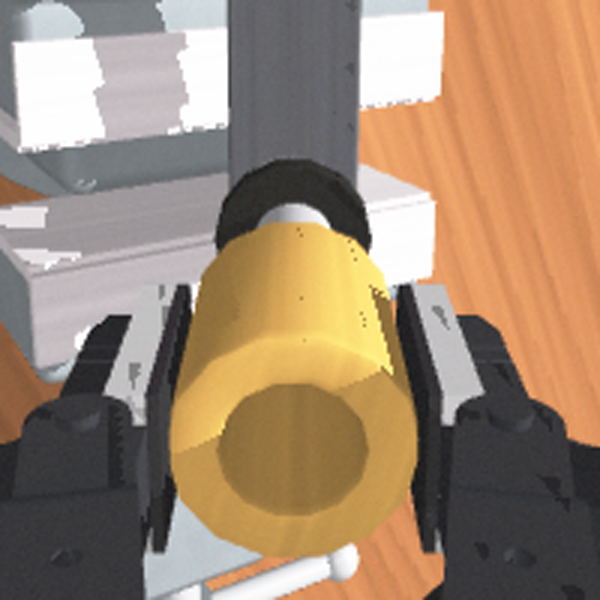

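Emit:
jog_arm:
  deltas: [0,0,5,0,0,0,-1,0,0,5,0,0,0,-1,0,0,5,0,0,0,-1,0,0,0,0,0,0,-1]

```text
t: 18.3
tcp_pos: [0.542, -0.2158, 0.1943]
tool_rot: [[0.797, -0.392, 0.46], [-0.34, -0.92, -0.195], [0.5, -0.001, -0.866]]
ft_force: [1.2, 1.4, -2.2]
gripper_width: 0.378
```

Run:
```python
from plan import *
p,R,s=cur();print(loc(),s['q'].round(3),F.T@s['ft_force'],s['moment'])
```

```text
(array([ 0.06988179, -0.36999937,  0.26069059]), array([-0.00027191, -0.00018594,  0.00196462])) [-0.073  0.232  0.372  2.219 -0.091  0.188 -0.05 ] [-0.56979339  1.75543226 -2.19928373] [0.40210305 0.54987513 0.14805988]
```

Emit:
jog_arm:
  deltas: [0,0,4,0,0,0,-1,0,0,4,0,0,0,-1,0,0,4,0,0,0,-1,0,0,0,0,0,0,-1]

```text
t: 18.8
tcp_pos: [0.5475, -0.2182, 0.184]
tool_rot: [[0.797, -0.392, 0.46], [-0.34, -0.92, -0.195], [0.5, -0.001, -0.866]]
ft_force: [0.5, 0.3, -0.9]
gripper_width: 0.377
```

Run:
```python
from plan import *
p,R,s=cur();print(loc(),s['q'].round(3),F.T@s['ft_force'],s['moment'])
```

```text
(array([  0.14156884,  -0.39838379, -11.63247664]), array([-2.37898461e-04, -1.15739520e-05,  2.03227524e-03])) [-0.039  0.258  0.339  2.215 -0.11   0.163 -0.032] [-0.14263855  0.51788128 -0.9919904 ] [0.39318245 0.61593243 0.08472535]
```

Emit:
jog_arm:
  deltas: [0,0,3,0,0,0,-1,0,0,3,0,0,0,-1,0,0,3,0,0,0,-1,0,0,0,0,0,0,-1]

```text
t: 19.3
tcp_pos: [0.5518, -0.22, 0.1764]
tool_rot: [[0.796, -0.392, 0.461], [-0.34, -0.92, -0.195], [0.5, -0.001, -0.866]]
ft_force: [0.2, -0.2, -1.3]
gripper_width: 0.372
```

Run:
```python
from plan import *
p,R,s=cur();print(loc(),s['q'].round(3),F.T@s['ft_force'],s['moment'])
im=snap('wrist','w12.png');sc=snap('scene','s12.png')
a=cv2.imread('pics/s12.png'); cv2.imwrite('pics/s12a.png',cv2.resize(a[90:190,160:260],None,fx=6,fy=6,interpolation=cv2.INTER_CUBIC))
a=cv2.imread('pics/w12.png'); cv2.imwrite('pics/w12a.png',cv2.resize(a[150:350,180:380],None,fx=3,fy=3,interpolation=cv2.INTER_CUBIC))
```

```text
(array([  0.35712816,  -0.41553162, -20.52083145]), array([-0.0002037 ,  0.00041496,  0.00212024])) [-0.015  0.278  0.315  2.212 -0.122  0.145 -0.021] [-0.45091871 -0.0559756  -1.28573551] [0.34510697 0.49480562 0.06452285]
```

View pics/s12a.png

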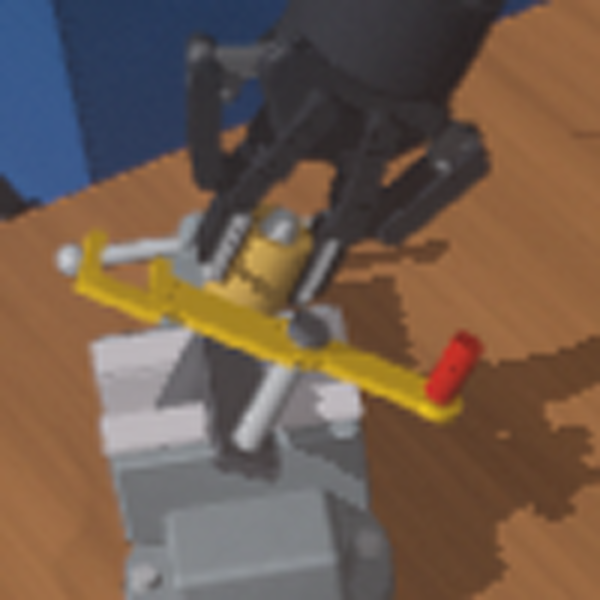

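View pics/w12a.png

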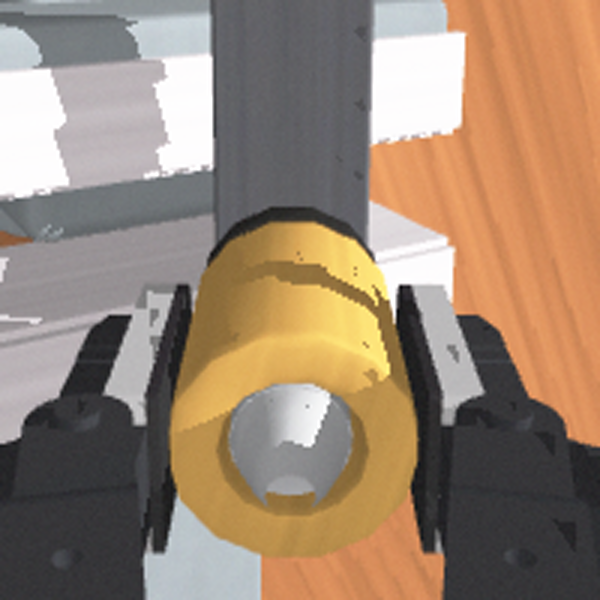

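Emit:
jog_arm:
  deltas: [0,0,2,0,0,0,-1,0,0,2,0,0,0,-1,0,0,1.5,0,0,0,-1,0,0,0,0,0,0,-1]

```text
t: 19.9
tcp_pos: [0.5542, -0.221, 0.1717]
tool_rot: [[0.796, -0.392, 0.46], [-0.34, -0.92, -0.195], [0.5, -0.001, -0.866]]
ft_force: [0.3, 0.5, -1.3]
gripper_width: 0.376
```

Run:
```python
from plan import *
p,R,s=cur();print(loc(),s['q'].round(3),F.T@s['ft_force'],s['moment'])
```

```text
(array([  0.28467813,  -0.41449862, -25.97110287]), array([-0.00021335,  0.0003106 ,  0.00203799])) [-1.00e-03  2.90e-01  3.01e-01  2.21e+00 -1.28e-01  1.34e-01 -1.60e-02] [-0.62409459  0.59649281 -1.12008272] [ 0.32663732  0.53365429 -0.0131261 ]
```

Emit:
jog_arm:
  deltas: [0,0,1,0,0,0,-1,0,0,1,0,0,0,-1]

```text
t: 20.15
tcp_pos: [0.5548, -0.2213, 0.1706]
tool_rot: [[0.796, -0.392, 0.461], [-0.34, -0.92, -0.195], [0.501, -0.001, -0.866]]
ft_force: [-19.3, 8.6, 27.9]
gripper_width: 0.377
```

Run:
```python
from plan import *
p,R,s=cur();print(loc(),s['q'].round(3),F.T@s['ft_force'],s['moment'])
im=snap('wrist','w13.png');sc=snap('scene','s13.png')
a=cv2.imread('pics/s13.png')[90:190,160:260];b=cv2.imread('pics/w13.png')[200:300,230:330];c=cv2.imread('pics/w12.png')[200:300,230:330]
cv2.imwrite('pics/c13.png',cv2.resize(np.hstack([c,b]),None,fx=4,fy=4,interpolation=cv2.INTER_CUBIC))
```

```text
(array([  0.31517783,  -0.41146557, -27.16976423]), array([0.00029009, 0.00066477, 0.00234704])) [ 0.003  0.293  0.296  2.21  -0.13   0.131 -0.013] [-4.36243132  0.40740235 34.71409455] [0.50569203 1.38150262 0.03111398]
```

View pics/c13.png

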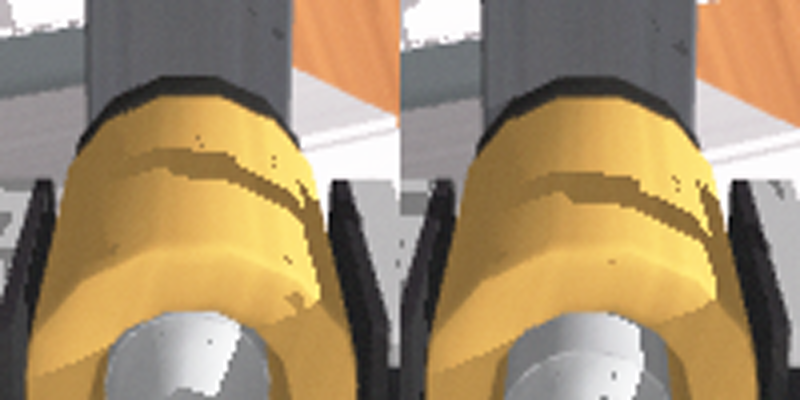

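Emit:
jog_arm:
  deltas: [0,0,0,0,0,0,-1,0,0,0,0,0,0,-1,0,0,-0.5,0,0,0,-0.8,0,0,0,0,0,0,0.15,0,0,0,0,0,0,0.15,0,0,0,0,0,0,0.15]

```text
t: 21.0
tcp_pos: [0.555, -0.2214, 0.1704]
tool_rot: [[0.796, -0.392, 0.461], [-0.34, -0.92, -0.196], [0.5, -0.001, -0.866]]
ft_force: [-0.5, 0.4, -0.5]
gripper_width: 0.575
```

Run:
```python
from plan import *
p,R,s=cur();print(loc(),s['q'].round(3),F.T@s['ft_force'],s['moment'],s['gripper_width'])
im=snap('wrist','w14.png')
```

```text
(array([  0.39793632,  -0.42484592, -27.43131728]), array([-0.00024356,  0.00046672,  0.00207165])) [ 2.00e-03  2.94e-01  2.98e-01  2.21e+00 -1.30e-01  1.31e-01 -1.40e-02] [-0.81673671  0.14207546 -0.14844451] [0.21294918 0.43664399 0.04386385] 0.5751342939868123
```

View pics/w14.png

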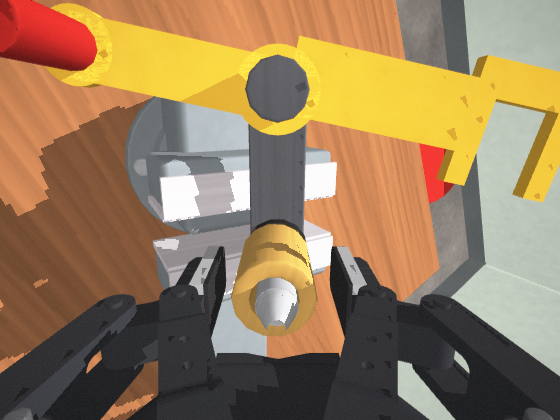

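Emit:
jog_arm:
  deltas: [0,0,-10,0,0,0,0.15,0,0,-20,0,0,0,0.15,0,0,-30,0,0,0,0.15,0,0,-30,0,0,0,0.15,0,0,-30,0,0,0,0,0,0,0,0,0,0,-0.35]

```text
t: 21.8
tcp_pos: [0.4998, -0.1975, 0.2765]
tool_rot: [[0.795, -0.391, 0.464], [-0.34, -0.92, -0.194], [0.503, -0.004, -0.864]]
ft_force: [0.2, -0.3, -0.7]
gripper_width: 0.323
```

Run:
```python
from plan import *
import pickle
p,R,s=cur();print(loc(),s['q'].round(3))
im=snap('wrist','w15.png'); sc=snap('scene','s15.png');pickle.dump((im,sc),open('15.pkl','wb'))
print('expected sleeve top centre',proj(im,tip+F@[0,0,-.018]),'tip',proj(im,tip), 'scene',(proj(sc,tip+F@[0,0,-.018])-[160,90])*6,(proj(sc,tip+F@[0,0,-.062])-[160,90])*6)
a=cv2.imread('pics/s15.png')[90:190,160:260];b=cv2.imread('pics/w15.png')[130:230,220:320]
cv2.imwrite('pics/c15.png',cv2.resize(np.hstack([a,b]),None,fx=4,fy=4,interpolation=cv2.INTER_CUBIC))
plan([-.0588,.087,.085],1.37,9)
```

```text
(array([1.35534498e+00, 2.22951726e-02, 9.44931145e+01]), array([0.00270209, 0.00371993, 0.00256342])) [-0.352 -0.003  0.588  2.215  0.204  0.415 -0.332]
expected sleeve top centre [[276.15438364 208.23056224]] tip [[276.14768978 215.69417857]] scene [[276.58968086 237.83181548]] [[236.42246047 314.90899745]]
9 rows [  0.13 -12.63   0.88] [-0.     -0.0002 -0.1524] [ 0.4901 -0.0989  0.2382]
```

View pics/c15.png

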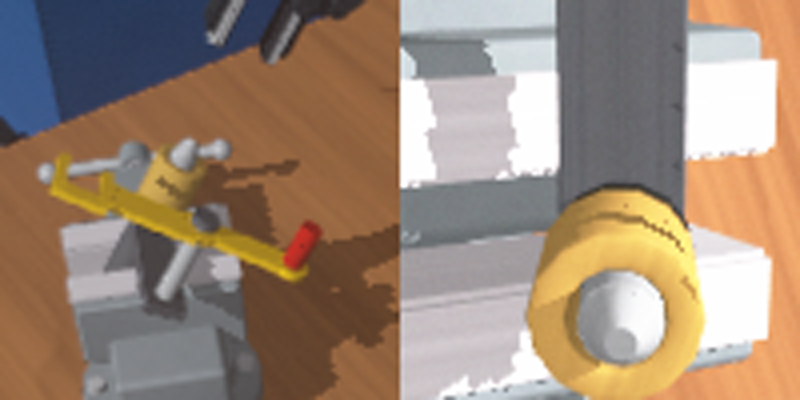

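Emit:
jog_arm:
  deltas: [0.1,-12.6,0.9,0,0,-0.1524,-0.35,0.1,-12.6,0.9,0,0,-0.1524,-0.35,0.1,-12.6,0.9,0,0,-0.1524,-0.35,0.1,-12.6,0.9,0,0,-0.1524,-0.35,0.1,-12.6,0.9,0,0,-0.1524,-0.35,0.1,-12.6,0.9,0,0,-0.1524,-0.35,0.1,-12.6,0.9,0,0,-0.1524,-0.35,0.1,-12.6,0.9,0,0,-0.1524,-0.35,0.1,-12.6,0.9,0,0,-0.1524,-0.35,0,0,0,0,0,0,-0.35,0,0,0,0,0,0,-0.35]

```text
t: 23.28
tcp_pos: [0.4902, -0.1002, 0.2375]
tool_rot: [[0.545, 0.701, 0.46], [0.833, -0.518, -0.196], [0.101, 0.49, -0.866]]
ft_force: [-0.7, 0.7, 0.7]
gripper_width: 0.324
```

Run:
```python
from plan import *
p,R,s=cur();print(loc(),s['q'].round(3))
im=snap('wrist','w16.png'); print(proj(im,tip+F@knob_local(1.37,.0325)),proj(im,tip+F@knob_local(1.40,.0325)))
plan([-.0575,.087,.017],1.37,5)
```

```text
(array([-58.71397506,  85.87867822,  84.15260283]), array([-5.21510691e-04, -6.47221844e-04, -1.36603090e+00])) [-0.477  0.009  0.428  2.322  0.593  0.394  0.412]
[[279.40674063 231.208593  ]] [[276.40407883 231.2666561 ]]
5 rows [ 0.27  0.15 13.45] [ 0.0001  0.0001 -0.0007] [ 0.5225 -0.1126  0.18  ]
```

View pics/w16.png

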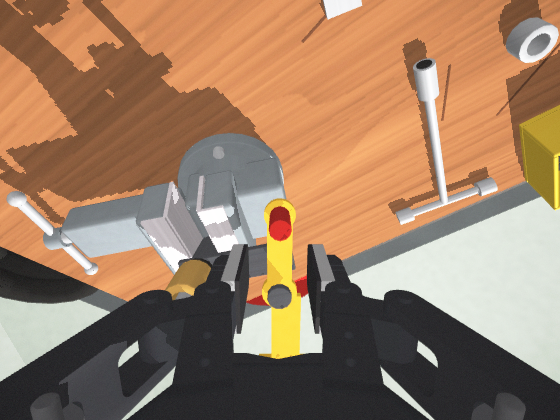

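Emit:
jog_arm:
  deltas: [0.3,0.1,13.4,0,0,0,-0.35,0.3,0.1,13.4,0,0,0,-0.35,0.3,0.1,13.4,0,0,0,-0.35,0.3,0.1,13.4,0,0,0,-0.35,0.3,0.1,13.4,0,0,0,-0.35,0,0,0,0,0,0,-1,0,0,0,0,0,0,-1,0,0,0,0,0,0,-1,0,0,0,0,0,0,-1]
  squeeze: 25

```text
t: 24.45
tcp_pos: [0.5221, -0.1123, 0.18]
tool_rot: [[0.543, 0.702, 0.46], [0.834, -0.516, -0.196], [0.1, 0.49, -0.866]]
ft_force: [15.1, -5.6, -23.6]
gripper_width: 0.15
```

Run:
```python
from plan import *
p,R,s=cur();l=loc();print(l,s['q'].round(3),s['gripper_width']); print(np.arctan2(-l[0][0],l[0][1]-75),np.hypot(l[0][0],l[0][1]-75))
```

```text
(array([-57.92117071,  87.12367434,  17.30474406]), array([-1.05746518e-03, -6.83131660e-04, -1.36836492e+00])) [-0.428  0.193  0.472  2.335  0.621  0.178  0.394] 0.14992490894518004
1.3644618699644102 59.17639306072776
```

Emit:
jog_arm:
  deltas: [6.8,0.4,0,0,0,0.115,-1,6.8,0.4,0,0,0,0.115,-1,6.8,0.4,0,0,0,0.115,-1,6.8,0.4,0,0,0,0.115,-1,6.8,0.4,0,0,0,0.115,-1,6.8,0.4,0,0,0,0.115,-1]

```text
t: 25.2
tcp_pos: [0.5514, -0.0883, 0.1901]
tool_rot: [[0.868, 0.193, 0.459], [0.311, -0.93, -0.197], [0.389, 0.313, -0.867]]
ft_force: [14.9, -8.6, -24.5]
gripper_width: 0.153
```

Run:
```python
from plan import *
p,R,s=cur();l=loc();print(l,s['q'].round(3),s['gripper_width'],F.T@s['ft_force']); print(np.arctan2(-l[0][0],l[0][1]-75),np.hypot(l[0][0],l[0][1]-75))
im=snap('wrist','w17.png')
```

```text
(array([-37.59923939, 120.70311899,  17.23444376]), array([-0.0018878 , -0.00174129, -0.6745103 ])) [-0.603  0.229  0.621  2.274  0.373  0.216 -0.1  ] 0.15282462736222507 [  2.56435696  -2.12621424 -29.75090862]
0.6884206095007562 59.181736106292234
```

View pics/w17.png

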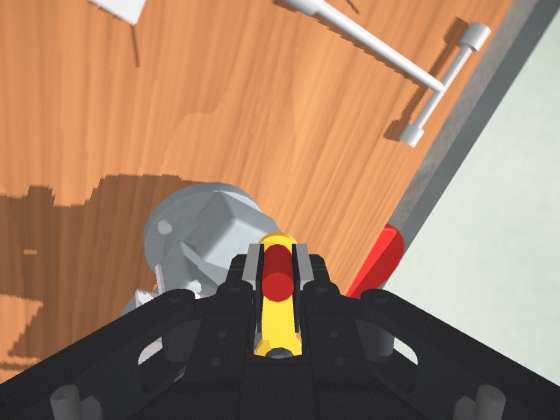

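Emit:
jog_arm:
  deltas: [6.8,0.4,0.2,0,0,0.115,-1,6.8,0.4,0.2,0,0,0.115,-1,6.8,0.4,0.2,0,0,0.115,-1,6.8,0.4,0.2,0,0,0.115,-1]

```text
t: 25.75
tcp_pos: [0.5758, -0.0854, 0.202]
tool_rot: [[0.863, -0.212, 0.459], [-0.134, -0.971, -0.196], [0.488, 0.107, -0.866]]
ft_force: [3.9, -3.7, -8.6]
gripper_width: 0.15
```

Run:
```python
from plan import *
p,R,s=cur();l=loc();print(l,s['q'].round(3),s['gripper_width'],F.T@s['ft_force']); print(np.arctan2(-l[0][0],l[0][1]-75),np.hypot(l[0][0],l[0][1]-75))
```

```text
(array([-13.1713306 , 132.89619794,  16.83678655]), array([-0.00080936, -0.00095837, -0.21470605])) [-0.648  0.255  0.687  2.212  0.179  0.252 -0.366] 0.15030460578816415 [ 0.09019938 -1.85714647 -9.96993652]
0.22369180666368535 59.3755310316558
```

Smooth so far, with nothing blocking. Last 0.22 rad to the stop.

Emit:
jog_arm:
  deltas: [5.5,0.3,0.1,0,0,0.09,-1,5,0.2,0.1,0,0,0.08,-1,3,0.1,0,0,0,0.05,-1,0,0,0,0,0,0,-1]

```text
t: 26.25
tcp_pos: [0.5876, -0.0886, 0.2088]
tool_rot: [[0.797, -0.391, 0.461], [-0.339, -0.92, -0.196], [0.5, -0.0, -0.866]]
ft_force: [1.4, -3.6, -4.5]
gripper_width: 0.154
```

Run:
```python
from plan import *
p,R,s=cur();l=loc();print(l,s['q'].round(3),s['gripper_width'],F.T@s['ft_force']); print(np.arctan2(-l[0][0],l[0][1]-75),np.hypot(l[0][0],l[0][1]-75))
```

```text
(array([  0.688641  , 134.50967009,  16.72843384]), array([-0.00028941,  0.00041581,  0.00109859])) [-0.658  0.267  0.717  2.182  0.088  0.27  -0.484] 0.1536391834494839 [ 0.07225579 -2.76195464 -5.24436275]
-0.01157140109878729 59.51365440662934
```

Emit:
jog_arm:
  deltas: [0.8,0,0,0,0,0,-1,0,0,0,0,0,0,-1]

```text
t: 26.5
tcp_pos: [0.5877, -0.0887, 0.2088]
tool_rot: [[0.797, -0.391, 0.46], [-0.338, -0.921, -0.195], [0.5, 0.0, -0.866]]
ft_force: [-2.4, -1.1, -0.9]
gripper_width: 0.155
```

Run:
```python
from plan import *
p,R,s=cur();l=loc();print(l,F.T@s['ft_force']); print(np.arctan2(-l[0][0],l[0][1]-75))
```

```text
(array([  0.85668137, 134.50091884,  16.6268649 ]), array([-0.00045719, -0.00048003,  0.0001606 ])) [-2.00506329 -1.92030202  0.1334467 ]
-0.014396789102000722
```

Emit:
jog_arm:
  deltas: [1,0,0,0,0,0,-1,0,0,0,0,0,0,-1]

```text
t: 26.75
tcp_pos: [0.5879, -0.0888, 0.2089]
tool_rot: [[0.798, -0.391, 0.459], [-0.338, -0.921, -0.195], [0.498, 0.001, -0.867]]
ft_force: [-8.1, -0.5, 1.8]
gripper_width: 0.149
```

Run:
```python
from plan import *
p,R,s=cur();l=loc();print(l,F.T@s['ft_force']); print(np.arctan2(-l[0][0],l[0][1]-75))
```

```text
(array([  1.05267183, 134.52065852,  16.54964215]), array([-7.17300074e-04, -1.89597248e-03,  9.00378658e-05])) [-5.41190299 -3.65473234  5.22453319]
-0.017683979271624174
```

At the stop: the force builds up while the knob no longer moves. I'll release and retreat.

Emit:
jog_arm:
  deltas: [0,0,0,0,0,0,-0.35,0,0,0,0,0,0,-0.35,0,0,0,0,0,0,-0.35,0,0,-10,0,0,0,-0.35,0,0,-20,0,0,0,-0.35,0,0,-25,0,0,0,-0.35,0,0,-25,0,0,0,-0.35]

```text
t: 27.62
tcp_pos: [0.5522, -0.0733, 0.2794]
tool_rot: [[0.797, -0.391, 0.461], [-0.338, -0.92, -0.196], [0.501, 0.0, -0.866]]
ft_force: [-0.1, 1.1, 0.8]
gripper_width: 0.332
```

Run:
```python
from plan import *
plan([0,-.01,.105],0,6)
```

```text
6 rows [-0.42 24.14 -1.31] [ 0.0001 -0.0001 -0.0001] [ 0.49   -0.2042  0.2849]
```

Emit:
jog_arm:
  deltas: [-0.4,24,-1.3,0,0,0,-0.35,-0.4,24,-1.3,0,0,0,-0.35,-0.4,24,-1.3,0,0,0,-0.35,-0.4,24,-1.3,0,0,0,-0.35,-0.4,24,-1.3,0,0,0,-0.35,-0.4,24,-1.3,0,0,0,-0.35,0,0,0,0,0,0,-0.35]

```text
t: 28.5
tcp_pos: [0.4883, -0.2068, 0.2837]
tool_rot: [[0.795, -0.396, 0.459], [-0.344, -0.918, -0.197], [0.499, -0.001, -0.866]]
ft_force: [-0.1, 0.1, 0.3]
gripper_width: 0.328
```

Run:
```python
from plan import *
im=snap('wrist','w20.png'); sc=snap('scene','s20.png'); snap('top','t20.png')
print(env.sense()['ft_force'],proj(im,tip+F@[0,0,-.018]),'knob shut',proj(im,tip+F@knob_local(0,.0325)),proj(im,tip+F@[0,.075,-.002]),loc())
a=cv2.imread('pics/s20.png')[90:190,160:260]
b=cv2.imread('pics/w20.png')[100:250,200:350]
cv2.imwrite('pics/c20.png',np.hstack([cv2.resize(a,(400,400),interpolation=cv2.INTER_CUBIC),cv2.resize(b,(400,400),interpolation=cv2.INTER_CUBIC)]))
```

```text
[1.04614135 0.92478824 0.30554447] [[279.85005634 187.32647865]] knob shut [[278.83825269 -43.17274968]] [[279.33805758  80.18982908]] (array([ -0.44981494,  -9.59947358, 104.26193232]), array([-0.00072168,  0.00019669,  0.00116439]))
```

View pics/w20.png

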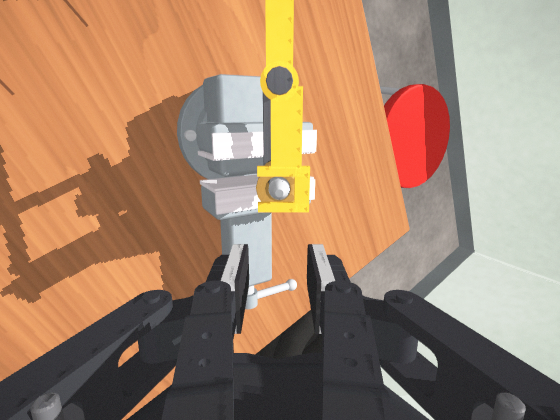

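View pics/c20.png

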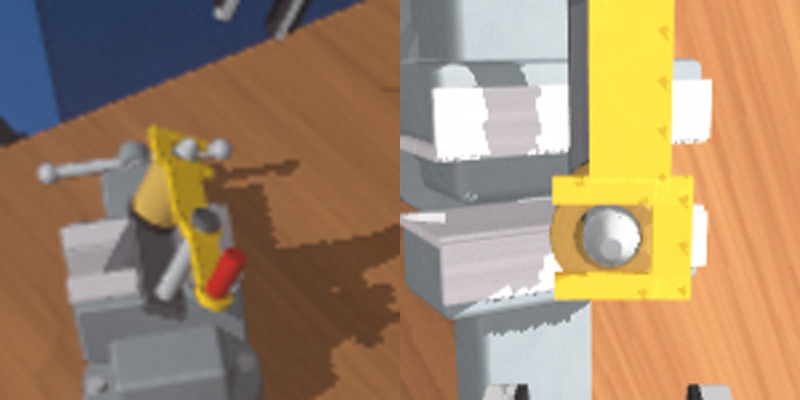

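View pics/t20.png

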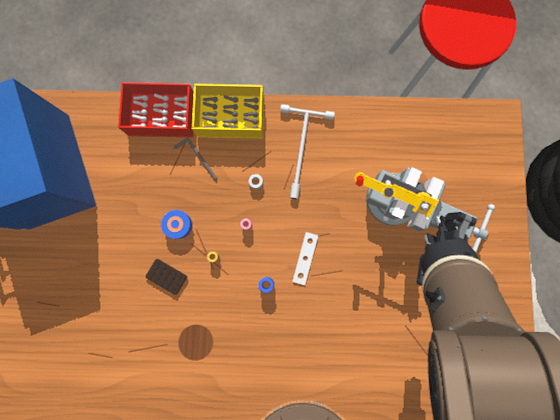

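The fork now straddles the shaft over the sleeve: shaft at wrist (279,188), lever running straight up to the post at (279,80). Every bystander is where it was at the start, and the gripper is clear.

```bash
python3 -c "
from cell import hand_in
print(hand_in())"
```

```text
the job is handed in; nothing more can be done
None
```

The job is handed in at about 28.5 s of the 72 s allowed; no verdict was reported.

- **Keeper opened:** I gripped the red knob and swung the keeper to about 1.37 rad, then released it.
- **Sleeve:** I picked up the large brass sleeve, slid it over the shaft and pressed until about 35 N of axial force built up. That happened at the computed fully-home depth. After release, the sleeve's top sat where a home sleeve should appear in the wrist image, within about 3 pixels.
- **Keeper shut:** I swung it back until it stopped moving and the force rose, at about 0 rad (-0.02 rad measured), then let go and backed away.

**Last checks:** The last pictures show the fork astride the shaft over the sleeve, the bystanders unmoved by eye, and the gripper clear with about 1 N of residual force reading.

Three things were less clean:
- **Grip on the knob:** While I held the knob on the way back, about 30 N of axial strain showed along the shaft direction. I eased it off before reaching the stop.
- **Wrist joint 6:** It came within 0.011 rad of its lower limit during the press, but stayed inside its range.
- **Seal:** I inferred that it is home from the force and depth, because most of it is hidden under the sleeve.

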